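# Switch off the parts sorter and empty its tray into the stock bin

### The arm

A 6-joint arm with a two-finger parallel gripper is mounted at the origin on the work surface. World frame = base frame: x ahead of the robot, y to its left, z up, the work surface at z = 0. Lengths are in m, angles in rad, forces in N, time in s.
With the tool pointing down it reaches from about 0.25 to 0.8 m from the base axis. Payload 8.5 kg.
Tool frame: the origin (TCP) lies on the centre line of the jaws, within the pads' length; the fingertips stand manip.finger_overhang ahead of it and the grasp point (between the pads) lies 2 mm behind it (manip.finger_overhang is the distance from the TCP to the fingertips, in m); z points along the fingers, y is the line along which they close (so a half turn about z gives the same grasp; the last joint's range is limited). The gripper opens to 85 mm and grips with 20 to 120 N. Pads are 22 mm wide; open, the fingers measure 114 mm over their backs; the gripper's body (76 mm by 85 mm) begins 54 mm behind the grasp point. The pads swing forward as they close: fully open they stand 13 mm farther back than shut.
Start: joints at [-1.239, 0.238, -0.013, 1.319, 0, 1.571], TCP at [0.171, -0.496, 0.216] pointing down, gripper open.
Joint ranges: [-2.66, 2.66], [-1.03, 1.9], [-1.14, 1.46], [-1.82, 2.27], [-1.45, 1.34], [-3.14, 3.14]. Speed limits (rad/s): [2.22, 2.22, 2.79, 3.14, 3.14, 3.14].

### API

Orientations are given as a unit quaternion [w, x, y, z].
In Python, from station import manip gives the robot as it stands. The module is installed in compiled form; this text tells all that it offers.
- The arm moves only by the tool arm_command, never from a script. Its argument "targets" is a list of rows, each an object of numbers: "tx", "ty", "tz": the shift along the tool's x, y, z each as a share of 500 mm, from -1 to 1; "wx", "wy", "wz": the turn, a rotation vector about the tool's x, y, z each as a share of 90 degrees, from -1 to 1. In form: [{"tx": .., "ty": .., "tz": .., "wx": .., "wy": .., "wz": ..}, ...]. A call has 1 to 10 rows; each row is the pose to reach, as a shift and turn from the pose commanded when the call began, along the tool's axes at that moment; what a row does not reach only later rows make up. A row lasts 1/12 s, in which the tool goes at most 41.7 mm and 7.16 degrees, less where a joint would pass 70% of its speed; a pose out of reach is approached as far as the arm can. A call with a number of a shift or a turn outside -1 to 1 is refused whole. A call with a gripper value outside its range is refused whole. "claw" is the opening, from 0 (shut) to 1 (fully open), set as the call begins (left out, the last holds). The fingers move at their own pace and stop on an object; "force" is the grip in N (left out, the last holds). Time passes only in rows, so rows that repeat a pose let the fingers close. It gives the time, the measured TCP pose, the force, the opening and the grip force at its end, in the units of the state.
- manip.observe(): the state, without advancing time (a new reading comes with each control period).
- manip.grab_frame(name): name is "scene" or "top" or "wrist"; returns the picture (420x560x3 uint8, red, green, blue); there is no depth.
- manip.camera_model(name): a dict with "camera_matrix" (3x3 intrinsics, pixels), "xyz" and "orientation" of the camera in the world; the wrist camera has in their place "hand_eye" (4x4, takes a point from camera to tool coordinates, whose origin is the TCP and whose axes are the flange's). Camera axes: x right, y up, looking along -z (the intrinsics and any distortion apply to the point x, -y, -z); pixel columns grow to the right and rows downward; lengths in m; the calibration is good to about 2 mm. The wrist camera is an equidistant fisheye: a pixel r from the principal point sees the ray r / f radians off the axis. A picture is of the moment at which its call begins: read the wrist's pose just before it. camera_model takes no time and is no camera call.
- manip.job_done(): hands the job in; it is judged then, once.
Trained networks look in the newest picture that a camera, given by its name, has taken for a name from the list of things; names that differ only in an ending like _2 or _b are one class to them, and where a whole thing is asked for, a point or a joint stands for the part that bears it (a point fixed in the world has none). Each returns a list of dicts, best first, with "confidence" (0 to 1); they miss things now and then, are a little off and sometimes report something else, mostly with a low value. They report only what shows in the picture. A call takes as long as a camera call. They do not tell look-alikes from the thing itself.
- manip.recognise(thing, camera): "box" ([left, top, width, height] in pixels, round what is visible of it).
- manip.masks_of(thing, camera): "mask" (420x560 bool, what is visible of it) and "box" ([left, top, width, height] in pixels, round what is visible of it).
The state is a dict: "time_s": time; "q": joint angles; "qd": joint speeds; "joint_efforts": joint torques, N m; "eef_pos": TCP position; "tool_rot": TCP orientation; "contact_force": force on the tool from outside, world axes, zero at the start; "torque": the same for the moment, N m; "opening": finger opening in m; "grip_force": force on a finger pad.
Only numpy, scipy, OpenCV 4.12 (cv2) and the standard library are available. Lean on these libraries where they do the work, as an engineer would, in place of code of your own. Each camera call takes 0.05 s, during which the arm holds its last target. There are 200 camera calls.

### The job

Turn the vibrating sorter's orange speed knob fully anticlockwise to off, then lift the steel tray out and set it down on the green mat with all five parts still in it, and let go. Then take the tray by its red tail grip, and tip it with its open front low over the blue bin so that all five parts slide into the bin, and finally set the empty tray down level on the green mat again. Do not touch the parts with the fingers, and leave the bin and everything else on the bench where they are.

Things in the scene. Friction and masses are not known exactly. Their poses are not given: they have to be found in the camera images.
- speed (a joint): The sorter's speed knob: orange, 44 mm across with a bar grip, on the blue control box at the sorter's robot-facing end. Vertical axis. In rad: 0 = off, the anticlockwise end stop (seen from above); grows clockwise to 1.7. Starts between 0.7 and 1.4, turns with light friction (0.04 N m), stays where left.
- speed_grip (a point): Point on the knob's axis at the height to grip the bar (pads either side of the bar). It turns with the knob: the bar runs along its x axis, so the fingers close along its y axis; z is up. The control box's top is 74 mm above the bench.
- sorter: Grey vibrating sorter, fixed, 280 x 150 mm; origin at bench level under the nest, x from the knob end (robot side) to tail guard, z up. Deck 50 mm high. The tray (126 mm over its bridge posts) sits between 18 mm high black rails, 4 mm clear; its tail in a U-shaped grey guard rising 75 mm above the deck, no room for fingers. Control box 20 mm beyond the tray's front.
- tray: Bright steel tray, 130 mm long (x) by 110 wide (y), floor 4 mm thick, side and rear walls 38 mm high; the front (+x) is open. Slick: parts slide from about 16 to 23 degrees of tilt. Origin under the floor's centre, z up. In the sorter its front faces the robot. About 0.3 kg empty, 0.43 kg full; the balance point is about 12 mm behind the origin (-x).
- bridge: Yellow bridge handle fixed on the tray, crossing it from side to side: a square bar 12 x 12 mm along the tray's y, 112 mm long, on two side posts. Origin on the tray's underside plane; axes as the tray's.
- bridge_grip (a point): Middle of the yellow bar: 66 mm above the tray's underside, 8 mm behind its origin (-x). Axes as the tray's: fingers close along x. 56 mm of free height below the bar to the tray's floor.
- tail: Red tail grip fixed behind the tray: an upright fin 10 mm thick (tray's x), 44 mm wide (y), from 12 to 64 mm above the tray's underside, joined to the rear wall by a low web (up to 20 mm high). 33 mm free between fin and rear wall. Origin on the underside plane below the fin, 103 mm behind the tray's origin; axes as the tray's.
- tail_grip (a point): Point to grip on the red fin: 48 mm above the tray's underside, 103 mm behind its origin. Axes as the tray's: fingers close along x.
- spout (a point): Middle of the tray's open front edge, on top of its floor: 65 mm ahead of the tray's origin, 4 mm up; axes as the tray's.
- mat: Green bench mat, 220 x 170 mm, 3 mm thick, fixed, in the middle; the sorter stands on one side of it, the bin on the other. Origin at the bench under its centre, long side along its x.
- bin: Blue open plastic bin, 200 (x) x 170 (y) x 90 mm high, walls and floor 4 mm, loose, 0.6 kg; origin under its centre.
- relay_carton: Small cardboard carton, 50 x 100 x 40 mm, near the robot; origin under its centre. Bystander.
- dome_camera: White dome camera with black dome, 90 mm across, 50 mm high; origin under its centre. Bystander.
- screwdriver: Screwdriver lying on the bench, handle to its -x. Bystander.
- tape_roll: Black roll of tape lying flat, 90 mm across, 24 mm high; origin under its centre. Bystander.
- screw_jar: Glass jar with red cap, 60 mm across, 70 mm high; origin under its centre. Bystander.
- mug: White mug, 80 mm across, 90 mm high; origin under its centre. Bystander.
- part0: Orange relay with a small white mark on top, block 26 x 20 x 22 mm high, 25 g; loose in the tray at the start; origin under its centre.
- part1: Orange relay with a small white mark on top, block 26 x 20 x 22 mm high, 25 g; loose in the tray at the start; origin under its centre.
- part2: Orange relay with a small white mark on top, block 26 x 20 x 22 mm high, 25 g; loose in the tray at the start; origin under its centre.
- part3: Black round gland nut with steel core, 28 mm across, 18 mm high, 25 g; loose in the tray at the start; origin under its centre.
- part4: Black round gland nut with steel core, 28 mm across, 18 mm high, 25 g; loose in the tray at the start; origin under its centre.
Things that resemble listed ones, but are neither listed nor needed, are in the scene too. What is shaped like the tray but turquoise is not meant.

How it is judged:
On the way, in this order (a step that is already met when the one before it is completed fails the run):
1. the speed knob is at its anticlockwise end stop (value of joint speed below 0.07 rad), for 0.1 s.
2. the tray stands on the mat, let go, with all five parts in it (x of tray in the frame of mat between -0.065 and 0.065 m and y of tray in the frame of mat between -0.05 and 0.05 m and z of tray in the frame of mat between -0.002 and 0.01 m and angle between tray's own z axis and vertical below 0.08 rad and linear speed of tray below 0.03 m/s and contact force between tray and the fingers below 0.1 N and x of part0 in the frame of tray between -0.068 and 0.068 m and y of part0 in the frame of tray between -0.056 and 0.056 m and z of part0 in the frame of tray between -0.005 and 0.035 m and x of part1 in the frame of tray between -0.068 and 0.068 m and y of part1 in the frame of tray between -0.056 and 0.056 m and z of part1 in the frame of tray between -0.005 and 0.035 m and x of part2 in the frame of tray between -0.068 and 0.068 m and y of part2 in the frame of tray between -0.056 and 0.056 m and z of part2 in the frame of tray between -0.005 and 0.035 m and x of part3 in the frame of tray between -0.068 and 0.068 m and y of part3 in the frame of tray between -0.056 and 0.056 m and z of part3 in the frame of tray between -0.005 and 0.035 m and x of part4 in the frame of tray between -0.068 and 0.068 m and y of part4 in the frame of tray between -0.056 and 0.056 m and z of part4 in the frame of tray between -0.005 and 0.035 m), for 0.2 s.
3. the tray, held by its red tail grip, is tipped with its open front low over the bin (x of spout in the frame of bin between -0.105 and 0.105 m and y of spout in the frame of bin between -0.09 and 0.09 m and z of spout in the frame of bin between 0 and 0.2 m and angle between tray's own z axis and vertical above 0.3 rad and contact force between tail and the fingers above 1 N), for 0.1 s.
At the end, for the whole second after the job is handed in: Knob at its anticlockwise end stop (within 0.07 rad); all five parts at rest inside the upright bin; the empty tray level (within 0.08 rad), released and at rest on the mat, its origin within 65 mm (along the mat's x) and 50 mm (along its y) of the mat's centre (value of joint speed below 0.07 rad and x of tray in the frame of mat between -0.065 and 0.065 m and y of tray in the frame of mat between -0.05 and 0.05 m and z of tray in the frame of mat between -0.002 and 0.01 m and angle between each of tray, bin's own z axis and vertical below 0.08 rad and linear speed of each of tray, part0, part1, part2, part3, part4 below 0.03 m/s and contact force between tray and the fingers below 0.1 N and x of part0 in the frame of bin between -0.1 and 0.1 m and y of part0 in the frame of bin between -0.085 and 0.085 m and z of part0 in the frame of bin between -0.005 and 0.085 m and x of part1 in the frame of bin between -0.1 and 0.1 m and y of part1 in the frame of bin between -0.085 and 0.085 m and z of part1 in the frame of bin between -0.005 and 0.085 m and x of part2 in the frame of bin between -0.1 and 0.1 m and y of part2 in the frame of bin between -0.085 and 0.085 m and z of part2 in the frame of bin between -0.005 and 0.085 m and x of part3 in the frame of bin between -0.1 and 0.1 m and y of part3 in the frame of bin between -0.085 and 0.085 m and z of part3 in the frame of bin between -0.005 and 0.085 m and x of part4 in the frame of bin between -0.1 and 0.1 m and y of part4 in the frame of bin between -0.085 and 0.085 m and z of part4 in the frame of bin between -0.005 and 0.085 m); the robot touches nothing.
It fails at once if the fingers press on a part (contact force between any of part0, part1, part2, part3, part4 and the fingers above 1 N).
It fails at once if the bin is shifted by more than 30 mm (distance of bin from where it was at the start of the episode above 0.03 m).
It fails at once if a bystander is shifted by more than 30 mm (distance of any of dome_camera, screwdriver, tape_roll, relay_carton, screw_jar, mug from where it was at the start of the episode above 0.03 m).
It also fails if it takes over 72 s, if anything falls off the work surface, if the arm or the gripper's body presses on something with over 40 N, if the wrist force passes 120 N, or if a joint passes its speed limit or range.

## Working session

There is one attempt and no reset: what is moved stays moved. The work goes in short steps, Python scripts to look and compute and a tool call to move; the robot and the scene stay as the last step left them, time stands still between calls to the robot, and variables do not carry over. Pictures are saved under pics/ and viewed, at most 10 in all, crops included, and the job is handed in when it is done.

Besides the shell and the picture viewer there is one more tool, called after "Emit:" as name(argument=value, ...) on one line, values as JSON. arm_command: Moves the arm, as the interface text tells. Shift numbers are shares of 500 mm and turn numbers shares of 90 degrees, none past 1 either way. Its arguments: {"type":"object","properties":{"targets":{"type":"array","items":{"type":"object","properties":{"tx":{"type":"number"},"ty":{"type":"number"},"tz":{"type":"number"},"wx":{"type":"number"},"wy":{"type":"number"},"wz":{"type":"number"}}}},"claw":{"type":"number"},"force":{"type":"number"}},"required":["targets"]}

```bash
mkdir -p pics; ls; python3 - <<'E'
from station import manip
import cv2,numpy as np
print(manip.finger_overhang); s=manip.observe(); print({k:np.round(v,4) for k,v in s.items()})
ims=[]
for c in("scene","top"):
    im=manip.grab_frame(c); cv2.imwrite(f"pics/{c}0.png",im[:,:,::-1])
    m=manip.camera_model(c); print(c,m)
print(manip.camera_model("wrist"))
for t in["speed","sorter","tray","bridge","tail","mat","bin","relay_carton","part0","part3"]:
    for c in("scene","top"):
        print(t,c,[(np.round(d["box"]).tolist(),round(d["confidence"],2)) for d in manip.recognise(t,c)])
E
```

```text
pics
0.017
{'time_s': np.float64(0.0), 'q': array([-1.239 ,  0.2388, -0.0143,  1.3192,  0.    ,  1.5708]), 'qd': array([-0.0014, -0.0001, -0.0013, -0.0004, -0.0004,  0.0007]), 'joint_efforts': array([ 1.30000e-03, -5.38778e+01,  3.46440e+01,  1.84000e-02,
       -1.00000e-04,  0.00000e+00]), 'eef_pos': array([ 0.1709, -0.4959,  0.2154]), 'tool_rot': array([-7.000e-04,  9.863e-01,  1.651e-01, -1.000e-04]), 'contact_force': array([-0.1877, -0.1015, -1.1986]), 'torque': array([0.056 , 0.0013, 0.0483]), 'grip_force': np.float64(0.0), 'opening': np.float64(0.0853)}
scene {'camera_matrix': array([[520.25274362,   0.        , 288.04078646],
       [  0.        , 520.25274362, 208.39339602],
       [  0.        ,   0.        ,   1.        ]]), 'xyz': array([1.7356877 , 0.04627282, 1.61667252]), 'orientation': array([0.65763459, 0.22839721, 0.23937538, 0.67679456])}
top {'camera_matrix': array([[406.65802219,   0.        , 282.18230805],
       [  0.        , 406.65802219, 210.59086277],
       [  0.        ,   0.        ,   1.        ]]), 'xyz': array([ 0.3211708 , -0.00913307,  1.23054238])
[... 1424 characters left out ...]
248.0, 165.0, 62.0, 77.0], 0.61)]
bin scene [([193.0, 186.0, 48.0, 64.0], 0.82)]
bin top [([342.0, 170.0, 77.0, 75.0], 0.7)]
relay_carton scene [([270.0, 185.0, 27.0, 15.0], 0.86)]
relay_carton top [([273.0, 249.0, 43.0, 24.0], 0.81)]
part0 scene [([140.0, 217.0, 29.0, 32.0], 0.65), ([358.0, 206.0, 5.0, 9.0], 0.56), ([372.0, 205.0, -1.0, 7.0], 0.5)]
part0 top [([190.0, 215.0, 8.0, 12.0], 0.54), ([169.0, 204.0, 13.0, 9.0], 0.53), ([183.0, 203.0, 13.0, 14.0], 0.4)]
part3 scene [([140.0, 217.0, 29.0, 32.0], 0.65), ([358.0, 206.0, 5.0, 9.0], 0.56), ([372.0, 205.0, -1.0, 7.0], 0.5)]
part3 top [([190.0, 215.0, 8.0, 12.0], 0.54), ([169.0, 204.0, 13.0, 9.0], 0.53), ([183.0, 203.0, 13.0, 14.0], 0.4)]
```

```bash
python3 - <<'E'
import cv2
a=cv2.imread("pics/top0.png"); b=cv2.imread("pics/scene0.png")
cv2.imwrite("pics/t1.png",cv2.resize(a[100:350,60:500],(800,455),interpolation=cv2.INTER_CUBIC))
cv2.imwrite("pics/t2.png",cv2.resize(b[130:290,120:440],(800,400),interpolation=cv2.INTER_CUBIC))
E
```

```text
(no output)
```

View pics/t1.png

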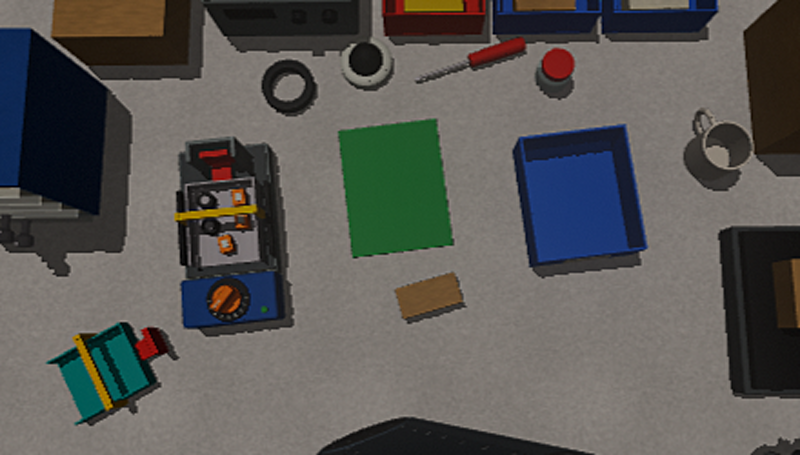

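View pics/t2.png

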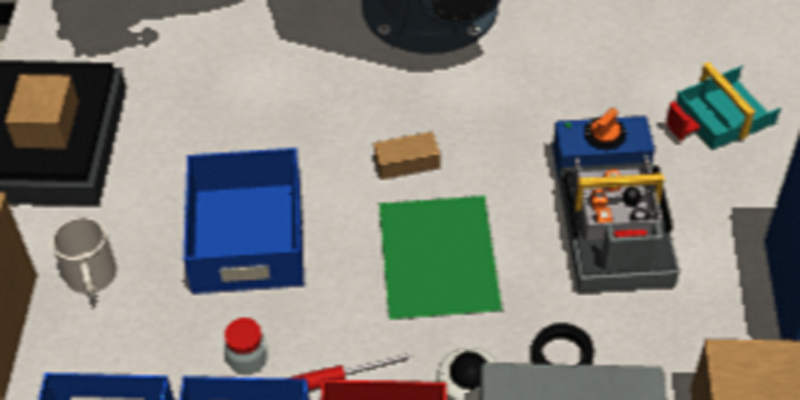

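The top crop shows two tray-shaped things. One is steel, in the sorter at crop (220,215), which is full-frame (181,218). The other is turquoise, at crop (105,370), and is the decoy. The steel one, with its front towards the knob and its red tail in the guard, is the one meant. The mat is at crop (395,188), the bin at (580,195), the knob at (227,298) and the carton at (430,297).

```bash
cat > h.py <<'E'
from station import manip
import numpy as np, cv2
from scipy.spatial.transform import Rotation as Ro
from scipy.optimize import least_squares
def rot(q): return Ro.from_quat(np.r_[q[1:],q[0]])
def ray(cam,uv,st=None):
    """origin, unit direction (world) of a pixel; st = state for the wrist camera"""
    m=manip.camera_model(cam); K=m["camera_matrix"]
    x=(np.array(uv,float)-K[:2,2])/[K[0,0],K[1,1]]
    if cam=="wrist":
        r=np.hypot(*x); d=np.r_[np.sin(r)*x/max(r,1e-9),np.cos(r)]
        H=m["hand_eye"]; T=rot(st["tool_rot"])
        o=T.apply(H[:3,3])+st["eef_pos"]; d=T.apply(H[:3,:3]@(d*[1,-1,-1]))
    else:
        o=m["xyz"]; d=rot(m["orientation"]).apply(np.r_[x,1]*[1,-1,-1])
    return o,d/np.linalg.norm(d)
def onz(cam,uv,z,st=None):
    o,d=ray(cam,uv,st); return o+d*(z-o[2])/d[2]
def tri(rays):
    A=sum(np.eye(3)-np.outer(d,d) for o,d in rays); b=sum((np.eye(3)-np.outer(d,d))@o for o,d in rays)
    return np.linalg.solve(A,b)
def project(cam,P,st=None):
    m=manip.camera_model(cam); K=m["camera_matrix"]
    if cam=="wrist":
        H=m["hand_eye"]; p=rot(st["tool_rot"]).inv().apply(P-st["eef_pos"]); p=H[:3,:3].T@(p-H[:3,3])*[1,-1,-1]
        n=np.hypot(p[0],p[1]); r=np.arctan2(n,p[2]); x=p[:2]/n*r
    else:
        p=rot(m["orientation"]).inv().apply(P-m["xyz"])*[1,-1,-1]; x=p[:2]/p[2]
    return x*[K[0,0],K[1,1]]+K[:2,2]
def down(yaw,pitch=0):
    """tool pointing down, tool x at heading yaw"""
    return Ro.from_euler("z",yaw)*Ro.from_euler("x",np.pi)*Ro.from_euler("y",pitch)
def move(p,R,st=None):
    """move numbers from measured pose to world pose"""
    st=st or manip.observe(); T=rot(st["tool_rot"])
    t=T.inv().apply(np.array(p)-st["eef_pos"])/.5; w=(T.inv()*R).as_rotvec()/(np.pi/2)
    n=max(np.abs(t).max()*12, np.linalg.norm(w)*90/7.16)
    print("t",np.round(t,4),"w",np.round(w,4),"rows>=",round(n,1))
def fp(cam,thing,z,st=None,i=0):
    m=manip.masks_of(thing,cam)[i]; ys,xs=np.nonzero(m["mask"])
    pts=np.array([onz(cam,(x,y),z,st)[:2] for x,y in zip(xs,ys)])
    return cv2.minAreaRect((pts*1000).astype(np.float32)),m["confidence"]
E
python3 - <<'E'
from h import *
manip.grab_frame("top")
print("mat",fp("top","mat",.003)); print("bin",fp("top","bin",.09))
f=lambda x,y:(x*.55+60,y*.55+100)
for n,p,z in[("knob",(227,298),.09),("bridge L",(177,215),.116),("bridge R",(256,209),.116),("tail",(214,155),.1),("carton",(430,297),.04),
 ("matTL",(339,130),.003),("TR",(437,119),.003),("BR",(453,244),.003),("BL",(354,257),.003),
 ("binTL",(514,137),.09),("TR",(626,124),.09),("BR",(646,249),.09),("BL",(529,266),.09)]:
    print(n,np.round(onz("top",f(*p),z),3))
move([.40,.28,.27],down(0.1))
E
```

```text
Traceback (most recent call last):
  File "h.py", line 41, in fp
    pts=np.array([onz(cam,(x,y),z,st)[:2] for x,y in zip(xs,ys)])
                  ~~~^^^^^^^^^^^^^^^^
  File "h.py", line 18, in onz
    o,d=ray(cam,uv,st); return o+d*(z-o[2])/d[2]
        ~~~^^^^^^^^^^^
  File "h.py", line 8, in ray
    m=manip.camera_model(cam); K=m["camera_matrix"]
ValueError: time passes only in moves, steps and waits
```

```bash
sed -i 's/manip\.camera_model(cam)/cm(cam)/; s/^def rot/import functools\ncm=functools.lru_cache(None)(lambda c: manip.camera_model(c))\ndef rot/' h.py
cat > /tmp/a.py <<'E'
from h import *
manip.grab_frame("top")
print("mat",fp("top","mat",.003)); print("bin",fp("top","bin",.09))
f=lambda x,y:(x*.55+60,y*.55+100)
for n,p,z in[("knob",(227,298),.09),("bridge L",(177,215),.116),("bridge R",(256,209),.116),("tail",(214,155),.1),("carton",(430,297),.04),
 ("matTL",(339,130),.003),("TR",(437,119),.003),("BR",(453,244),.003),("BL",(354,257),.003),
 ("binTL",(514,137),.09),("TR",(626,124),.09),("BR",(646,249),.09),("BL",(529,266),.09)]:
    print(n,np.round(onz("top",f(*p),z),3))
move([.40,.28,.27],down(0.1))
E
PYTHONPATH=. python3 /tmp/a.py
```

```text
Traceback (most recent call last):
  File "h.py", line 1, in <module>
    from station import manip
ModuleNotFoundError: No module named 'station'
```

```bash
python3 - < /tmp/a.py
```

```text
mat (((558.6611328125, 28.216064453125), (220.2137451171875, 172.284423828125), 6.732736110687256), 0.72)
bin (((527.9586791992188, -261.488525390625), (209.7261962890625, 189.83013916015625), 5.88831901550293), 0.68)
knob [0.369 0.283 0.09 ]
bridge L [0.495 0.358 0.116]
bridge R [0.503 0.236 0.116]
tail [0.593 0.309 0.1  ]
carton [ 0.371 -0.03   0.04 ]
matTL [0.658 0.122 0.003]
TR [ 0.676 -0.046  0.003]
BR [ 0.46  -0.07   0.003]
BL [0.439 0.095 0.003]
binTL [ 0.62  -0.165  0.09 ]
TR [ 0.639 -0.343  0.09 ]
BR [ 0.44  -0.362  0.09 ]
BL [ 0.415 -0.182  0.09 ]
t [ 0.9388 -1.3188 -0.1079] w [-0.      0.      0.1476] rows>= 15.8
```

Emit:
arm_command(targets=[{"tx": 0.1, "ty": -0.083, "tz": -0.02}, {"tx": 0.17, "ty": -0.16, "tz": -0.04}, {"tx": 0.23, "ty": -0.24, "tz": -0.06}, {"tx": 0.28, "ty": -0.32, "tz": -0.08}, {"tx": 0.33, "ty": -0.4, "tz": -0.1}, {"tx": 0.38, "ty": -0.48, "tz": -0.1}, {"tx": 0.43, "ty": -0.56, "tz": -0.1}, {"tx": 0.48, "ty": -0.64, "tz": -0.1}, {"tx": 0.53, "ty": -0.72, "tz": -0.1}, {"tx": 0.58, "ty": -0.8, "tz": -0.1}], claw=0.5)

```text
invalid input
```

```bash
python3 - <<'E'
from h import *
s=manip.observe(); print(s["q"],s["eef_pos"],s["opening"])
move([.42,.29,.27],down(0.12))
E
```

```text
[-1.23897032e+00  2.38208590e-01 -1.34862800e-02  1.31918021e+00
 -8.17636185e-06  1.57081245e+00] [ 0.1710173  -0.4963342   0.21597706] 0.08529952988898423
t [ 0.9831 -1.3247 -0.1079] w [-0.      0.      0.1348] rows>= 15.9
```

Maybe every row needs all six numbers, so I'll give them all.

Emit:
arm_command(targets=[{"tx": 0.06, "ty": -0.06, "tz": -0.02, "wx": 0, "wy": 0, "wz": 0}, {"tx": 0.12, "ty": -0.12, "tz": -0.04, "wx": 0, "wy": 0, "wz": 0}, {"tx": 0.18, "ty": -0.18, "tz": -0.06, "wx": 0, "wy": 0, "wz": 0}, {"tx": 0.24, "ty": -0.24, "tz": -0.08, "wx": 0, "wy": 0, "wz": 0}, {"tx": 0.3, "ty": -0.3, "tz": -0.1, "wx": 0, "wy": 0, "wz": 0}, {"tx": 0.36, "ty": -0.37, "tz": -0.1, "wx": 0, "wy": 0, "wz": 0}, {"tx": 0.42, "ty": -0.44, "tz": -0.1, "wx": 0, "wy": 0, "wz": 0}, {"tx": 0.47, "ty": -0.51, "tz": -0.1, "wx": 0, "wy": 0, "wz": 0}, {"tx": 0.52, "ty": -0.58, "tz": -0.1, "wx": 0, "wy": 0, "wz": 0}, {"tx": 0.57, "ty": -0.65, "tz": -0.1, "wx": 0, "wy": 0, "wz": 0}], claw=0.5, force=40)

```text
time_s: 2.18
eef_pos: [0.3283, -0.1157, 0.2663]
tool_rot: [0.0, 0.986, 0.165, 0.0]
contact_force: [2.1, -0.4, -0.1]
opening: 0.0427
grip_force: 0.0
```

```bash
python3 - <<'E'
from h import *
s=manip.observe(); print(s["q"],s["eef_pos"],s["opening"])
move([.42,.29,.27],down(0.12))
E
```

```text
[-3.38818130e-01 -8.31610897e-02 -2.42914930e-01  1.41005308e+00
  7.76914430e-05  2.47150523e+00] [ 0.32826302 -0.11565588  0.26627815] 0.04270431595188462
t [ 0.4374 -0.7075 -0.0075] w [ 0.0003 -0.0006  0.1345] rows>= 8.5
```

Emit:
arm_command(targets=[{"tx": 0.04, "ty": -0.07, "tz": 0, "wx": 0, "wy": 0, "wz": -0.079}, {"tx": 0.08, "ty": -0.14, "tz": 0, "wx": 0, "wy": 0, "wz": -0.158}, {"tx": 0.12, "ty": -0.21, "tz": 0, "wx": 0, "wy": 0, "wz": -0.237}, {"tx": 0.17, "ty": -0.28, "tz": 0, "wx": 0, "wy": 0, "wz": -0.316}, {"tx": 0.22, "ty": -0.35, "tz": 0, "wx": 0, "wy": 0, "wz": -0.395}, {"tx": 0.26, "ty": -0.42, "tz": 0, "wx": 0, "wy": 0, "wz": -0.474}, {"tx": 0.3, "ty": -0.49, "tz": 0, "wx": 0, "wy": 0, "wz": -0.553}, {"tx": 0.35, "ty": -0.56, "tz": 0, "wx": 0, "wy": 0, "wz": -0.632}, {"tx": 0.39, "ty": -0.63, "tz": 0, "wx": 0, "wy": 0, "wz": -0.711}, {"tx": 0.44, "ty": -0.7, "tz": 0, "wx": 0, "wy": 0, "wz": -0.79}])

```text
time_s: 3.02
eef_pos: [0.4214, 0.2862, 0.2662]
tool_rot: [-0.0, 0.704, 0.71, 0.0]
contact_force: [1.6, -0.6, 0.3]
opening: 0.0429
grip_force: 0.0
```

Emit:
arm_command(targets=[{"tx": 0, "ty": 0, "tz": 0, "wx": 0, "wy": 0, "wz": -0.079}, {"tx": 0, "ty": 0, "tz": 0, "wx": 0, "wy": 0, "wz": -0.158}, {"tx": 0, "ty": 0, "tz": 0, "wx": 0, "wy": 0, "wz": -0.237}, {"tx": 0, "ty": 0, "tz": 0, "wx": 0, "wy": 0, "wz": -0.316}, {"tx": 0, "ty": 0, "tz": 0, "wx": 0, "wy": 0, "wz": -0.395}, {"tx": 0, "ty": 0, "tz": 0, "wx": 0, "wy": 0, "wz": -0.474}, {"tx": 0, "ty": 0, "tz": 0, "wx": 0, "wy": 0, "wz": -0.553}, {"tx": 0, "ty": 0, "tz": 0, "wx": 0, "wy": 0, "wz": -0.632}, {"tx": 0, "ty": 0, "tz": 0, "wx": 0, "wy": 0, "wz": -0.711}, {"tx": 0, "ty": 0, "tz": 0, "wx": 0, "wy": 0, "wz": -0.711}])

```text
time_s: 3.85
eef_pos: [0.4218, 0.2838, 0.266]
tool_rot: [-0.0, 0.221, 0.975, 0.0]
contact_force: [-0.3, -0.0, -0.1]
opening: 0.0427
grip_force: 0.0
```

```bash
python3 - <<'E'
from h import *
import pickle
s=manip.observe(); print(s["q"],s["eef_pos"],s["tool_rot"])
im=manip.grab_frame("wrist"); cv2.imwrite("pics/w1.png",im[:,:,::-1]); pickle.dump(s,open("s1.pkl","wb"))
cv2.imwrite("pics/w1b.png",cv2.resize(im[:,:,::-1],(800,600),interpolation=cv2.INTER_CUBIC))
for t in["speed","bridge","tail","tray"]:
    print(t,[(np.round(d["box"]).tolist(),round(d["confidence"],2)) for d in manip.recognise(t,"wrist")])
E
```

```text
[5.92171301e-01 1.97801614e-01 6.06556072e-02 1.43369060e+00
 1.13443456e-04 1.03840252e+00] [0.42178472 0.2837807  0.26603694] [-5.50979540e-05  2.21269075e-01  9.75212794e-01  2.42316979e-05]
speed [([245.0, 111.0, 41.0, 51.0], 0.83), ([324.0, 201.0, 24.0, 26.0], 0.29)]
bridge [([274.0, 202.0, 108.0, 78.0], 0.94), ([404.0, 3.0, 32.0, 27.0], 0.9)]
tail [([357.0, 270.0, 26.0, 32.0], 0.76), ([323.0, 14.0, 36.0, 45.0], 0.63)]
tray [([246.0, 156.0, 140.0, 146.0], 0.92), ([315.0, 0.0, 119.0, 58.0], 0.79)]
```

View pics/w1b.png

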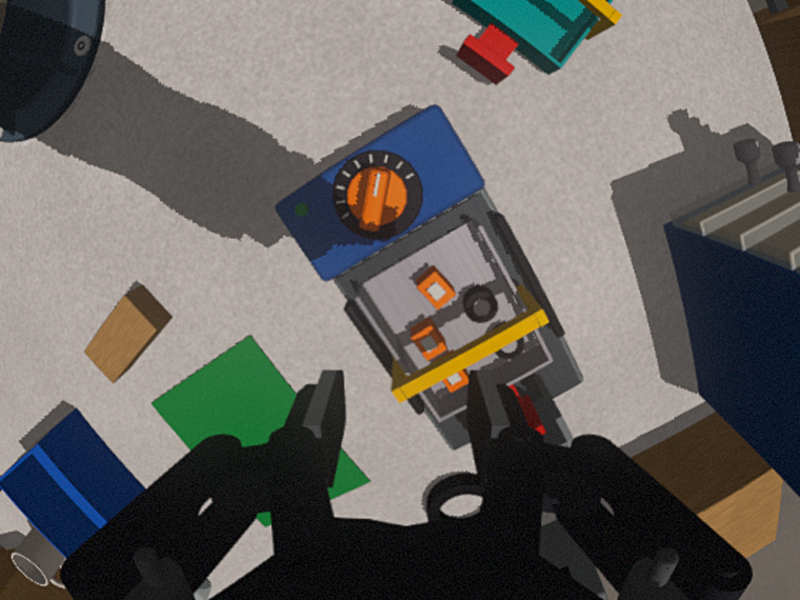

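```bash
python3 - <<'E'
from h import *
import pickle
s=pickle.load(open("s1.pkl","rb"))
g=lambda x,y:ray("wrist",((x+.5)/1.42857-.5,(y+.5)/1.42857-.5),s)
f=lambda x,y:ray("top",(x*.55+60,y*.55+100))
for n,a,b in[("knob",(377,197),(227,298)),("bridgeL",(544,314),(177,215)),("bridgeR",(399,391),(256,209))]:
    P=tri([g(*a),f(*b)]); print(n,np.round(P,4),"z fixed wrist:",np.round(onz("wrist",(np.array(a)+.5)/1.42857-.5,[.095,.122,.122][["knob","bridgeL","bridgeR"].index(n)],s),4))
im=cv2.imread("pics/w1.png"); c=cv2.resize(im[90:180,215:335],(800,600),interpolation=cv2.INTER_CUBIC); cv2.imwrite("pics/k1.png",c)
E
```

```text
knob [0.3695 0.2858 0.0788] z fixed wrist: [0.3683 0.2874 0.095 ]
bridgeL [0.4972 0.3621 0.1058] z fixed wrist: [0.4904 0.3608 0.122 ]
bridgeR [0.5048 0.2379 0.1112] z fixed wrist: [0.5001 0.2411 0.122 ]
```

View pics/k1.png

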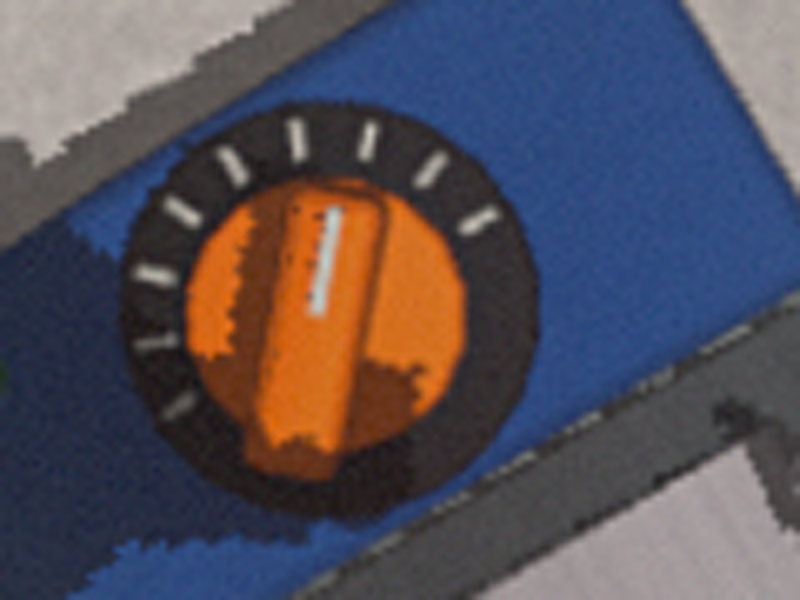

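The crop shows the knob's black ring centred at crop (330,311), which is (264.5,136.5) in the picture. The bar runs from (340,195), the pointer end with the white mark, to (300,445). The ticks run anticlockwise towards the lower left.

```bash
python3 - <<'E'
from h import *
import pickle
s=pickle.load(open("s1.pkl","rb"))
c=lambda x,y:(215+(x+.5)/6.667-.5,90+(y+.5)/6.667-.5)
print("axis",onz("wrist",c(330,311),.075,s))
for z in(.09,.1,.11):
    a=onz("wrist",c(340,195),z,s);b=onz("wrist",c(300,445),z,s); print(z,a,b,np.linalg.norm(a-b),"mid",(a+b)/2,"yaw",np.degrees(np.arctan2(*(a-b)[1::-1])))
yaw=np.arctan2(*(a-b)[1::-1]); 
move([.37,.286,.2],down(yaw)); move([.37,.286,.2],down(yaw+np.pi))
E
```

```text
axis [0.36815205 0.28647729 0.075     ]
0.09 [0.35185026 0.29716999 0.09      ] [0.38410453 0.27438109 0.09      ] 0.03949268069468117 mid [0.36797739 0.28577554 0.09      ] yaw 144.7572971051111
0.1 [0.35176089 0.29782629 0.1       ] [0.38305049 0.27571897 0.1       ] 0.038311528074327444 mid [0.36740569 0.28677263 0.1       ] yaw 144.7572971051111
0.11 [0.35167152 0.2984826  0.11      ] [0.38199645 0.27705684 0.11      ] 0.03713037545397371 mid [0.36683399 0.28776972 0.11      ] yaw 144.75729710511104
t [ 0.095  -0.0416  0.1321] w [ 1.00e-04 -0.00e+00  1.02e-01] rows>= 1.6
t [ 0.095  -0.0416  0.1321] w [ 1.000e-04  1.000e-04 -1.898e+00] rows>= 23.9
```

Emit:
arm_command(targets=[{"tx": 0.04, "ty": -0.02, "tz": 0.05, "wx": 0, "wy": 0, "wz": 0.05}, {"tx": 0.08, "ty": -0.035, "tz": 0.11, "wx": 0, "wy": 0, "wz": 0.1}, {"tx": 0.098, "ty": -0.0416, "tz": 0.132, "wx": 0, "wy": 0, "wz": 0.102}, {"tx": 0.098, "ty": -0.0416, "tz": 0.132, "wx": 0, "wy": 0, "wz": 0.102}])

```text
time_s: 4.43
eef_pos: [0.3656, 0.2853, 0.1977]
tool_rot: [-0.002, 0.302, 0.953, -0.002]
contact_force: [-0.2, 0.3, 0.2]
opening: 0.0426
grip_force: 0.0
```

```bash
python3 - <<'E'
from h import *
import pickle
s=manip.observe(); print(s["eef_pos"],s["qd"].round(3))
im=manip.grab_frame("wrist"); cv2.imwrite("pics/w2.png",im[:,:,::-1]); pickle.dump(s,open("s2.pkl","wb"))
d=[(np.round(d["box"]).tolist(),round(d["confidence"],2)) for d in manip.recognise("speed","wrist")]; print(d)
x,y,w,h=map(int,d[0][0]); y=max(y-25,0); x-=25; w=120;h=90
print(x,y); cv2.imwrite("pics/k2.png",cv2.resize(im[y:y+h,x:x+w,::-1],(800,600),interpolation=cv2.INTER_CUBIC))
E
```

```text
[0.36557574 0.28528669 0.19771466] [-0.021  0.005  0.115  0.048 -0.009 -0.06 ]
[([261.0, 177.0, 54.0, 64.0], 0.57), ([317.0, 245.0, 124.0, 112.0], 0.51)]
236 152
```

View pics/k2.png

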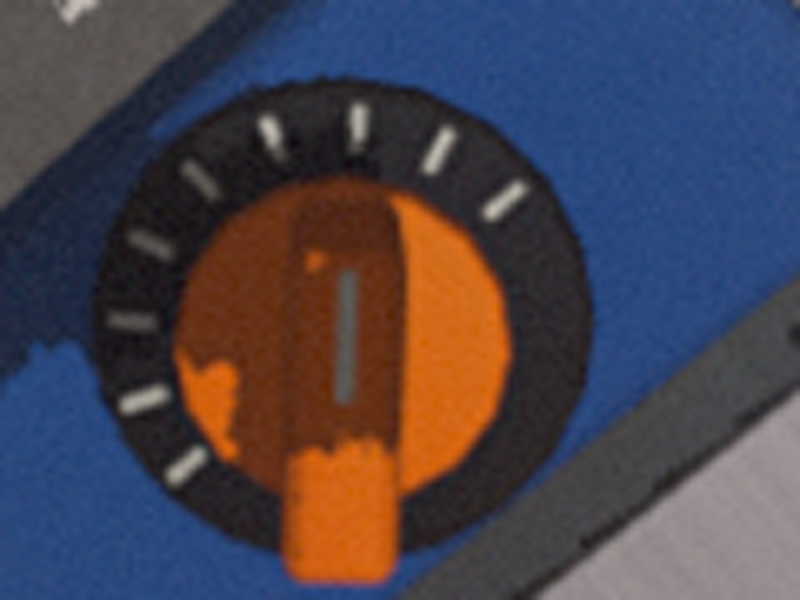

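```bash
python3 - <<'E'
from h import *
import pickle
s1=pickle.load(open("s1.pkl","rb"));s2=pickle.load(open("s2.pkl","rb"))
a=lambda x,y:(215+(x+.5)/6.667-.5,90+(y+.5)/6.667-.5)
b=lambda x,y:(236+(x+.5)/6.667-.5,152+(y+.5)/6.667-.5)
for p,q in(((335,207),(348,270)),((316,317),(344,403)),((293,470),(342,580)),((330,311),(344,320))):
    print(tri([ray("wrist",a(*p),s1),ray("wrist",b(*q),s2)]).round(4))
ax=onz("wrist",b(344,320),.075,s2);print("axis",ax)
u,v=onz("wrist",b(348,270),.1,s2),onz("wrist",b(344,403),.1,s2);yaw=np.arctan2(*(u-v)[1::-1]);print(np.degrees(yaw))
move([.3675,.2863,.10],down(yaw))
E
```

```text
[0.3527 0.2977 0.1191]
[0.3655 0.2883 0.119 ]
[0.3837 0.2754 0.1186]
[0.3682 0.2865 0.0738]
axis [0.36795534 0.28687098 0.075     ]
143.34381024047238
t [ 0.0018 -0.0023  0.2011] w [0.0003 0.0001 0.0176] rows>= 2.4
```

Emit:
arm_command(targets=[{"tx": 0.001, "ty": -0.002, "tz": 0.05, "wx": 0, "wy": 0, "wz": 0.01}, {"tx": 0.001, "ty": -0.003, "tz": 0.1, "wx": 0, "wy": 0, "wz": 0.01}, {"tx": 0.001, "ty": -0.003, "tz": 0.14, "wx": 0, "wy": 0, "wz": 0.01}, {"tx": 0.001, "ty": -0.003, "tz": 0.166, "wx": 0, "wy": 0, "wz": 0.01}, {"tx": 0.001, "ty": -0.003, "tz": 0.166, "wx": 0, "wy": 0, "wz": 0.01}])

```text
time_s: 4.95
eef_pos: [0.3678, 0.2852, 0.1159]
tool_rot: [-0.0, 0.309, 0.951, -0.001]
contact_force: [-0.2, -1.0, 1.1]
opening: 0.0425
grip_force: 0.0
```

Emit:
arm_command(targets=[{"tx": 0, "ty": 0, "tz": 0, "wx": 0, "wy": 0, "wz": 0}, {"tx": 0, "ty": 0, "tz": 0, "wx": 0, "wy": 0, "wz": 0}, {"tx": 0, "ty": 0, "tz": 0, "wx": 0, "wy": 0, "wz": 0}, {"tx": 0, "ty": 0, "tz": 0, "wx": 0, "wy": 0, "wz": 0}, {"tx": 0, "ty": 0, "tz": 0, "wx": 0, "wy": 0, "wz": 0}], claw=0, force=30)

```text
time_s: 5.37
eef_pos: [0.3679, 0.2859, 0.1178]
tool_rot: [0.0, 0.309, 0.951, 0.001]
contact_force: [0.1, 0.2, -0.1]
opening: 0.0
grip_force: 0.0
```

```bash
python3 - <<'E'
from h import *
s=manip.observe(); print({k:np.round(v,3) for k,v in s.items()})
E
```

```text
{'time_s': np.float64(5.367), 'q': array([ 0.661,  0.194, -0.334,  1.041,  0.   ,  1.289]), 'qd': array([ 0.002,  0.001, -0.009, -0.001, -0.001,  0.002]), 'joint_efforts': array([-4.4000e-02, -4.7228e+01,  3.1702e+01, -9.0000e-03, -1.0000e-03,
       -0.0000e+00]), 'eef_pos': array([0.368, 0.286, 0.118]), 'tool_rot': array([0.   , 0.309, 0.951, 0.001]), 'contact_force': array([ 0.073,  0.174, -0.105]), 'torque': array([ 0.031, -0.001,  0.044]), 'grip_force': np.float64(0.0), 'opening': np.float64(0.0)}
```

The fingers closed to 0, so the bar top is lower than I measured; view 2 was taken while the arm was still moving. I'll open, settle at a height and re-measure with a still picture.

Emit:
arm_command(targets=[{"tx": 0, "ty": 0, "tz": -0.05, "wx": 0, "wy": 0, "wz": 0}, {"tx": 0, "ty": 0, "tz": -0.1, "wx": 0, "wy": 0, "wz": 0}, {"tx": 0, "ty": 0, "tz": -0.1, "wx": 0, "wy": 0, "wz": 0}, {"tx": 0, "ty": 0, "tz": -0.1, "wx": 0, "wy": 0, "wz": 0}, {"tx": 0, "ty": 0, "tz": -0.1, "wx": 0, "wy": 0, "wz": 0}], claw=0.5)

```text
time_s: 5.78
eef_pos: [0.3673, 0.2855, 0.167]
tool_rot: [0.0, 0.309, 0.951, 0.0]
contact_force: [0.6, -0.2, -0.7]
opening: 0.0428
grip_force: 0.0
```

```bash
python3 - <<'E'
from h import *
import pickle
s=manip.observe(); print(s["eef_pos"],s["tool_rot"],s["qd"].round(3))
im=manip.grab_frame("wrist"); cv2.imwrite("pics/w3.png",im[:,:,::-1]); pickle.dump(s,open("s3.pkl","wb"))
print(project("wrist",np.array([.368,.2865,.075]),s),project("wrist",np.array([.368,.2865,.12]),s))
x,y=230,130; cv2.imwrite("pics/k3.png",cv2.resize(im[y:y+150,x:x+200,::-1],(800,600),interpolation=cv2.INTER_CUBIC))
E
```

```text
[0.36734949 0.28553764 0.16697914] [8.24673663e-05 3.08817244e-01 9.51121376e-01 1.79657915e-04] [-0.001  0.011 -0.017 -0.003  0.001  0.002]
[284.96616927 208.71823593] [285.21347909 229.16318543]
```

View pics/k3.png

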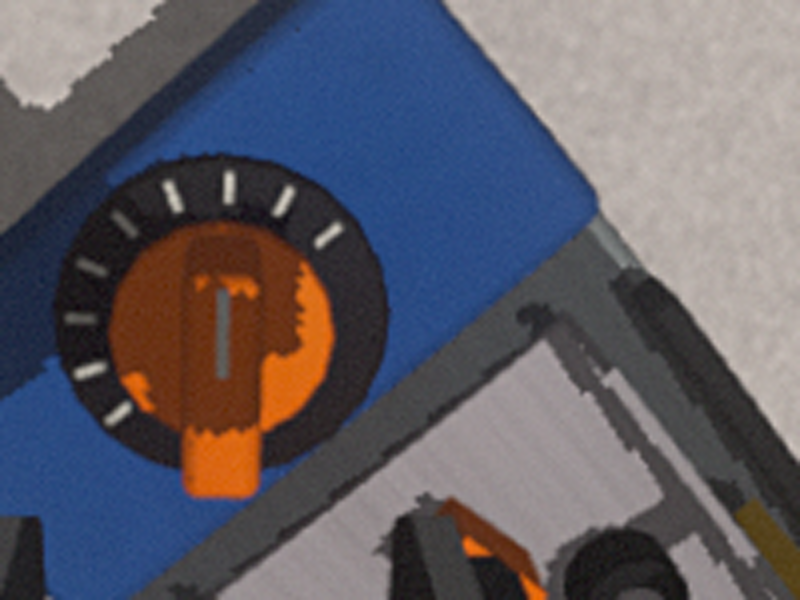

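```bash
python3 - <<'E'
from h import *
import pickle
s1=pickle.load(open("s1.pkl","rb"));s3=pickle.load(open("s3.pkl","rb"))
a=lambda x,y:(215+(x+.5)/6.667-.5,90+(y+.5)/6.667-.5)
b=lambda x,y:(230+(x+.5)/4-.5,130+(y+.5)/4-.5)
for p,q in(((335,207),(222,290)),((316,317),(222,378)),((293,475),(222,497)),((330,311),(221,312))):
    print(tri([ray("wrist",a(*p),s1),ray("wrist",b(*q),s3)]).round(4))
for z in(.095,.1,.105,.11): print(z,onz("wrist",b(222,236),z,s3),onz("wrist",b(222,497),z,s3),np.linalg.norm(onz("wrist",b(222,236),z,s3)-onz("wrist",b(222,497),z,s3)))
E
```

```text
[0.3527 0.2976 0.1193]
[0.3655 0.2882 0.1184]
[0.3846 0.2747 0.1164]
[0.3683 0.2861 0.0706]
0.095 [0.35028983 0.29940236 0.095     ] [0.39293741 0.26847372 0.095     ] 0.052682038844704064
0.1 [0.34923759 0.30013955 0.1       ] [0.39095921 0.26988244 0.1       ] 0.05153820017612797
0.105 [0.34818536 0.30087674 0.105     ] [0.388981   0.27129115 0.105     ] 0.05039436150755194
0.11 [0.34713313 0.30161393 0.11      ] [0.3870028  0.27269987 0.11      ] 0.049250522838975914
```

```bash
python3 - <<'E'
from h import *
import pickle
s=pickle.load(open("s3.pkl","rb")); T=rot(s["tool_rot"])
for z in(.017,.005,-.01):
  for x in(-.011,.011): 
    print(z,x,[project("wrist",s["eef_pos"]+T.apply([x,y,z]),s).round(0).tolist() for y in(-.034,-.0214,.0214,.034)])
im=cv2.imread("pics/w3.png"); cv2.imwrite("pics/w3b.png",cv2.resize(im[120:420,130:430],(600,600),interpolation=cv2.INTER_CUBIC))
E
```

```text
0.017 -0.011 [[228.0, 264.0], [248.0, 264.0], [319.0, 264.0], [339.0, 264.0]]
0.017 0.011 [[226.0, 230.0], [247.0, 231.0], [320.0, 230.0], [341.0, 230.0]]
0.005 -0.011 [[225.0, 273.0], [246.0, 274.0], [321.0, 274.0], [342.0, 273.0]]
0.005 0.011 [[222.0, 238.0], [244.0, 239.0], [322.0, 239.0], [345.0, 238.0]]
-0.01 -0.011 [[220.0, 287.0], [243.0, 287.0], [324.0, 287.0], [347.0, 287.0]]
-0.01 0.011 [[217.0, 250.0], [241.0, 250.0], [326.0, 250.0], [350.0, 250.0]]
```

View pics/w3b.png

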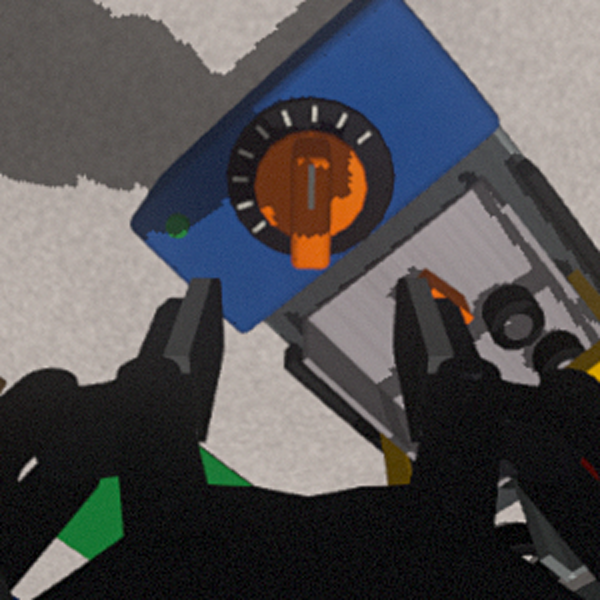

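The picture shows the fingertips at crop (215,278) and (400,278), about 87 px apart for a 43 mm opening. That puts the tips higher than the stated overhang suggests, so I'll go lower while watching the force, then close.

Emit:
arm_command(targets=[{"tx": 0, "ty": 0, "tz": 0.05, "wx": 0, "wy": 0, "wz": 0}, {"tx": 0, "ty": 0, "tz": 0.09, "wx": 0, "wy": 0, "wz": 0}, {"tx": 0, "ty": 0, "tz": 0.115, "wx": 0, "wy": 0, "wz": 0}, {"tx": 0, "ty": 0, "tz": 0.13, "wx": 0, "wy": 0, "wz": 0}, {"tx": 0, "ty": 0, "tz": 0.13, "wx": 0, "wy": 0, "wz": 0}])

```text
time_s: 6.25
eef_pos: [0.3662, 0.2846, 0.1001]
tool_rot: [-0.001, 0.309, 0.951, -0.002]
contact_force: [-0.4, -0.5, -0.2]
opening: 0.0427
grip_force: 0.0
```

Emit:
arm_command(targets=[{"tx": 0, "ty": 0, "tz": 0, "wx": 0, "wy": 0, "wz": 0}, {"tx": 0, "ty": 0, "tz": 0, "wx": 0, "wy": 0, "wz": 0}, {"tx": 0, "ty": 0, "tz": 0, "wx": 0, "wy": 0, "wz": 0}, {"tx": 0, "ty": 0, "tz": 0, "wx": 0, "wy": 0, "wz": 0}], claw=0, force=30)

```text
time_s: 6.58
eef_pos: [0.3679, 0.2859, 0.1029]
tool_rot: [0.0, 0.309, 0.951, 0.001]
contact_force: [0.3, 0.2, 0.7]
opening: 0.0
grip_force: 0.0
```

```bash
python3 - <<'E'
from h import *
import pickle
s=manip.observe(); print(s["eef_pos"],s["opening"],s["contact_force"],s["torque"])
im=manip.grab_frame("wrist"); cv2.imwrite("pics/w4.png",im[:,:,::-1]); pickle.dump(s,open("s4.pkl","wb"))
print(project("wrist",np.array([.368,.2865,.075]),s),project("wrist",np.array([.368,.2865,.118]),s))
sc=manip.grab_frame("scene"); cv2.imwrite("pics/sc4.png",sc[:,:,::-1])
a=cv2.resize(im[150:300,185:385,::-1],(800,600),interpolation=cv2.INTER_CUBIC)
a[:225,:300]=cv2.resize(sc[150:225,320:420,::-1],(300,225),interpolation=cv2.INTER_CUBIC)
cv2.imwrite("pics/k4.png",a)
E
```

```text
[0.36788399 0.28593607 0.10285511] 3.752807783236368e-05 [0.30749311 0.18595858 0.69844347] [-0.0178541   0.01349993  0.01535813]
[284.27421022 240.11145247] [284.5184653  274.07993807]
```

View pics/k4.png

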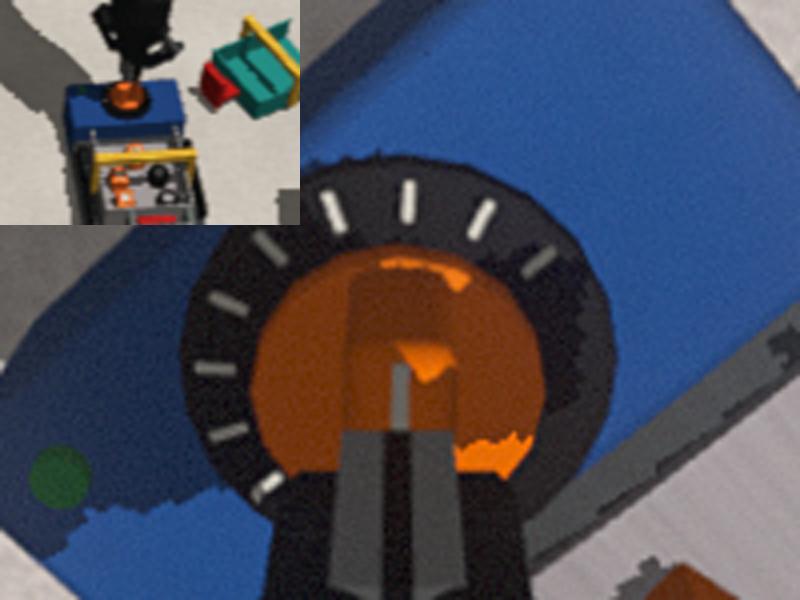

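The closed fingertips sit at crop (400,430), in front of and above the bar top. So the tips are at about bar-top height and there is no overlap. I'll open, go 11 mm lower in small steps, check the force, and close.

Emit:
arm_command(targets=[{"tx": 0, "ty": 0, "tz": -0.01, "wx": 0, "wy": 0, "wz": 0}, {"tx": 0, "ty": 0, "tz": -0.01, "wx": 0, "wy": 0, "wz": 0}, {"tx": 0, "ty": 0, "tz": -0.01, "wx": 0, "wy": 0, "wz": 0}, {"tx": 0, "ty": 0, "tz": 0.008, "wx": 0, "wy": 0, "wz": 0}, {"tx": 0, "ty": 0, "tz": 0.015, "wx": 0, "wy": 0, "wz": 0}, {"tx": 0, "ty": 0, "tz": 0.022, "wx": 0, "wy": 0, "wz": 0}, {"tx": 0, "ty": 0, "tz": 0.022, "wx": 0, "wy": 0, "wz": 0}], claw=0.5)

```text
time_s: 7.27
eef_pos: [0.3668, 0.2851, 0.0899]
tool_rot: [-0.001, 0.309, 0.951, -0.001]
contact_force: [-0.3, 0.5, 0.5]
opening: 0.0426
grip_force: 0.0
```

Emit:
arm_command(targets=[{"tx": 0, "ty": 0, "tz": 0, "wx": 0, "wy": 0, "wz": 0}, {"tx": 0, "ty": 0, "tz": 0, "wx": 0, "wy": 0, "wz": 0}, {"tx": 0, "ty": 0, "tz": 0, "wx": 0, "wy": 0, "wz": 0}, {"tx": 0, "ty": 0, "tz": 0, "wx": 0, "wy": 0, "wz": 0}], claw=0, force=30)

```text
time_s: 7.6
eef_pos: [0.3677, 0.2861, 0.0912]
tool_rot: [0.0, 0.309, 0.951, 0.001]
contact_force: [1.5, 3.7, -0.4]
opening: 0.0132
grip_force: 33.1
```

The bar is gripped at 13.2 mm and 33 N. The real fingertips stand about 15 mm behind the reported TCP at this opening. Now I turn it anticlockwise.

Emit:
arm_command(targets=[{"tx": 0, "ty": 0, "tz": 0, "wx": 0, "wy": 0, "wz": -0.07}, {"tx": 0, "ty": 0, "tz": 0, "wx": 0, "wy": 0, "wz": -0.14}, {"tx": 0, "ty": 0, "tz": 0, "wx": 0, "wy": 0, "wz": -0.21}, {"tx": 0, "ty": 0, "tz": 0, "wx": 0, "wy": 0, "wz": -0.28}, {"tx": 0, "ty": 0, "tz": 0, "wx": 0, "wy": 0, "wz": -0.35}, {"tx": 0, "ty": 0, "tz": 0, "wx": 0, "wy": 0, "wz": -0.42}, {"tx": 0, "ty": 0, "tz": 0, "wx": 0, "wy": 0, "wz": -0.44}])

```text
time_s: 8.18
eef_pos: [0.3676, 0.2855, 0.0913]
tool_rot: [0.0, -0.035, 0.999, -0.0]
contact_force: [0.9, 0.2, 0.5]
opening: 0.0129
grip_force: 33.3
```

```bash
cat > o.py <<'E'
from h import *
s=manip.observe(); print(s["time_s"].round(2),"pos",s["eef_pos"].round(4),"rot",s["tool_rot"].round(4),"F",s["contact_force"].round(2),"M",s["torque"].round(3),"open",s["opening"].round(4),s["grip_force"].round(1),"q",s["q"].round(2))
E
python3 - <o.py
```

```text
Traceback (most recent call last):
AttributeError: 'float' object has no attribute 'round'
```

```bash
sed -i 's/s=manip.observe()/s={k:np.array(v) for k,v in manip.observe().items()}/' o.py; python3 - <o.py
```

```text
8.18 pos [0.3676 0.2855 0.0913] rot [ 3.000e-04 -3.470e-02  9.994e-01 -1.000e-04] F [0.9  0.17 0.53] M [-0.119 -0.226 -0.046] open 0.0129 33.3 q [ 0.66  0.22 -0.38  0.97 -0.    0.59]
```

Emit:
arm_command(targets=[{"tx": 0, "ty": 0, "tz": 0, "wx": 0, "wy": 0, "wz": -0.06}, {"tx": 0, "ty": 0, "tz": 0, "wx": 0, "wy": 0, "wz": -0.12}, {"tx": 0, "ty": 0, "tz": 0, "wx": 0, "wy": 0, "wz": -0.18}, {"tx": 0, "ty": 0, "tz": 0, "wx": 0, "wy": 0, "wz": -0.22}])

```text
time_s: 8.52
eef_pos: [0.3676, 0.2856, 0.0912]
tool_rot: [-0.0, -0.202, 0.979, 0.001]
contact_force: [-0.4, 1.3, 1.0]
opening: 0.0131
grip_force: 155.3
```

```bash
python3 - <o.py
```

```text
8.52 pos [0.3676 0.2856 0.0912] rot [-0.000e+00 -2.025e-01  9.793e-01  5.000e-04] F [-0.43  1.34  1.  ] M [ 0.585  0.472 -4.702] open 0.0131 155.3 q [ 0.66  0.22 -0.38  0.97  0.    0.25]
```

The torque is −4.7 N m after about 59°, so the knob is at the end stop. I'll release, lift, and turn over the bridge (the bar runs at about 95°, so tool yaw is about 275°).

Emit:
arm_command(targets=[{"tx": 0, "ty": 0, "tz": 0, "wx": 0, "wy": 0, "wz": 0}, {"tx": 0, "ty": 0, "tz": 0, "wx": 0, "wy": 0, "wz": 0}, {"tx": 0, "ty": 0, "tz": -0.05, "wx": 0, "wy": 0, "wz": 0}, {"tx": 0, "ty": 0, "tz": -0.12, "wx": 0, "wy": 0, "wz": 0}, {"tx": 0, "ty": 0, "tz": -0.2, "wx": 0, "wy": 0, "wz": 0}, {"tx": 0, "ty": 0, "tz": -0.28, "wx": 0, "wy": 0, "wz": 0}], claw=0.5)

```text
time_s: 9.02
eef_pos: [0.3665, 0.285, 0.2325]
tool_rot: [-0.001, -0.203, 0.979, -0.0]
contact_force: [1.8, 0.6, 0.2]
opening: 0.0424
grip_force: 0.0
```

```bash
python3 - <o.py; python3 - <<'E'
from h import *
move([.495,.30,.23],down(np.radians(274.6)))
E
```

```text
9.02 pos [0.3665 0.285  0.2325] rot [-7.000e-04 -2.028e-01  9.792e-01 -3.000e-04] F [1.83 0.59 0.18] M [ 0.037 -0.05  -0.018] open 0.0424 0.0 q [ 0.66  0.13 -0.11  1.33  0.    0.25]
t [-0.2478 -0.0745  0.0046] w [ 5.000e-04 -1.000e-03 -7.911e-01] rows>= 9.9
```

Emit:
arm_command(targets=[{"tx": -0.03, "ty": -0.01, "tz": 0, "wx": 0, "wy": 0, "wz": -0.079}, {"tx": -0.06, "ty": -0.02, "tz": 0, "wx": 0, "wy": 0, "wz": -0.158}, {"tx": -0.09, "ty": -0.03, "tz": 0, "wx": 0, "wy": 0, "wz": -0.237}, {"tx": -0.12, "ty": -0.04, "tz": 0, "wx": 0, "wy": 0, "wz": -0.316}, {"tx": -0.16, "ty": -0.05, "tz": 0, "wx": 0, "wy": 0, "wz": -0.395}, {"tx": -0.2, "ty": -0.06, "tz": 0, "wx": 0, "wy": 0, "wz": -0.474}, {"tx": -0.24, "ty": -0.074, "tz": 0, "wx": 0, "wy": 0, "wz": -0.553}, {"tx": -0.248, "ty": -0.074, "tz": 0, "wx": 0, "wy": 0, "wz": -0.632}, {"tx": -0.248, "ty": -0.074, "tz": 0, "wx": 0, "wy": 0, "wz": -0.711}, {"tx": -0.248, "ty": -0.074, "tz": 0, "wx": 0, "wy": 0, "wz": -0.79}])

```text
time_s: 9.85
eef_pos: [0.496, 0.3008, 0.2305]
tool_rot: [0.001, 0.736, -0.677, -0.0]
contact_force: [-0.6, 0.0, 0.1]
opening: 0.0426
grip_force: 0.0
```

Emit:
arm_command(targets=[{"tx": 0, "ty": 0, "tz": 0, "wx": 0, "wy": 0, "wz": 0}, {"tx": 0, "ty": 0, "tz": 0, "wx": 0, "wy": 0, "wz": 0}])

```text
time_s: 10.02
eef_pos: [0.4956, 0.3008, 0.231]
tool_rot: [0.0, 0.733, -0.68, -0.0]
contact_force: [0.3, 0.3, -0.3]
opening: 0.0431
grip_force: 0.0
```

```bash
python3 - <o.py; python3 - <<'E'
from h import *
import pickle
s=manip.observe(); pickle.dump(s,open("s5.pkl","wb"))
im=manip.grab_frame("wrist"); cv2.imwrite("pics/w5.png",im[:,:,::-1])
M={}
for t in["bridge","tail","tray"]:
    for d in manip.masks_of(t,"wrist"): print(t,np.round(d["box"]),d["confidence"])
hsv=cv2.cvtColor(im,cv2.COLOR_RGB2HSV); y=cv2.inRange(hsv,(20,120,60),(35,255,255))
n,l,st,c=cv2.connectedComponentsWithStats(y)
for i in range(1,n):
    if st[i,4]>60:
        ys,xs=np.nonzero(l==i); r=cv2.minAreaRect(np.c_[xs,ys].astype(np.float32)); print(st[i],cv2.boxPoints(r).round(1).tolist())
b=cv2.resize(im[100:400,80:480,::-1],(800,600),interpolation=cv2.INTER_CUBIC); cv2.imwrite("pics/k5.png",b)
E
```

```text
10.02 pos [0.4956 0.3008 0.231 ] rot [ 2.000e-04  7.330e-01 -6.802e-01 -1.000e-04] F [ 0.25  0.27 -0.28] M [ 0.026 -0.009  0.021] open 0.0431 0.0 q [ 0.55  0.33  0.15  1.4   0.   -1.1 ]
bridge [447. 298.  36.  38.] 0.9
bridge [272. 121.  19. 144.] 0.65
tail [172. 163.  51.  57.] 0.56
tail [402. 252.  40.  38.] 0.55
tray [170. 122. 186. 141.] 0.7
tray [384. 257.  94.  80.] 0.68
[ 272  121   18  144 1890] [[271.79998779296875, 121.0999984741211], [286.8999938964844, 120.9000015258789], [289.3999938964844, 264.0], [274.29998779296875, 264.20001220703125]]
[448 300  34  34 402] [[442.8999938964844, 320.1000061035156], [467.1000061035156, 299.0], [483.5, 317.8999938964844], [459.20001220703125, 338.8999938964844]]
```

View pics/k5.png

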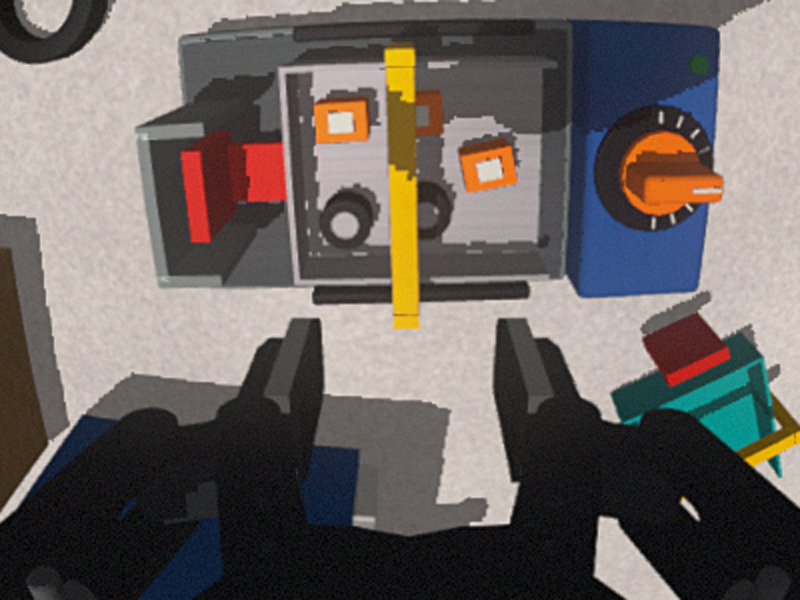

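The picture shows the bar from crop (400,50) to (406,325), five parts in the steel tray, the tail in its guard at (210,195), and the knob bar pointing right at (680,188). The turquoise decoy is at lower right (700,370).

```bash
python3 - <<'E'
from h import *
import pickle
s1,s5=[pickle.load(open(f,"rb")) for f in("s1.pkl","s5.pkl")]
def rect(f,lo,hi):
    im=cv2.imread(f); y=cv2.inRange(cv2.cvtColor(im,cv2.COLOR_BGR2HSV),lo,hi); n,l,st,c=cv2.connectedComponentsWithStats(y)
    i=1+np.argmax(st[1:,4]); ys,xs=np.nonzero(l==i); return cv2.minAreaRect(np.c_[xs,ys].astype(np.float32))
r1=rect("pics/w1.png",(20,120,60),(35,255,255)); print(r1)
print("centre",tri([ray("wrist",r1[0],s1),ray("wrist",(280.6,192.6),s5)]))
c=lambda x,y:(80+(x+.5)/2-.5,100+(y+.5)/2-.5)
g=lambda x,y:((x+.5)/1.42857-.5,(y+.5)/1.42857-.5)
# top-face ends: far(+y) , near(-y) 
L=tri([ray("wrist",g(543,313),s1),ray("wrist",c(399,49),s5)]);R=tri([ray("wrist",g(397,390),s1),ray("wrist",c(405,326),s5)]); print(L,R,np.linalg.norm(L-R))
for z in(.116,.122):
    a,b=onz("wrist",c(399,49),z,s5),onz("wrist",c(406.5,326),z,s5); print(z,a,b,np.linalg.norm(a-b),(a+b)/2,np.degrees(np.arctan2(*(a-b)[1::-1])))
# tray rims: long side wall tops z=.088, compare direction ; tail fin top z=.114
for p,z in(((283,68),.092),((556,62),.092),((297,283),.092),((565,275),.092),((192,152),.114),((200,240),.114)): print(p,onz("wrist",c(*p),z,s5).round(4))
E
```

```text
((324.4385681152344, 239.93377685546875), (32.025691986083984, 120.43587493896484), 61.189208984375)
centre [0.49736819 0.29857931 0.10102253]
[0.49282308 0.29632588 0.13803907] [0.47255036 0.28260978 0.23347601] 0.09852574607253163
0.116 [0.50365183 0.23669998 0.116     ] [0.49121475 0.3636627  0.116     ] 0.1275704264135243 [0.49743329 0.30018134 0.116     ] -84.40524160351437
0.122 [0.50359777 0.23636598 0.122     ] [0.49143375 0.36054124 0.122     ] 0.12476962443450218 [0.49751576 0.29845361 0.122     ] -84.40524160351437
(283, 68) [0.5566 0.2498 0.092 ]
(556, 62) [0.4313 0.2374 0.092 ]
(297, 283) [0.5471 0.3564 0.092 ]
(565, 275) [0.4123 0.3424 0.092 ]
(192, 152) [0.5933 0.2869 0.114 ]
(200, 240) [0.5904 0.3287 0.114 ]
```

```bash
python3 - <<'E'
from h import *
move([.4975,.299,.09],down(np.radians(275.6)))
E
```

```text
t [ 0.0042 -0.0032  0.2823] w [-0.      0.0001 -0.0135] rows>= 3.4
```

Emit:
arm_command(targets=[{"tx": 0.004, "ty": -0.003, "tz": 0.08, "wx": 0, "wy": 0, "wz": -0.0135}, {"tx": 0.004, "ty": -0.003, "tz": 0.15, "wx": 0, "wy": 0, "wz": -0.0135}, {"tx": 0.004, "ty": -0.003, "tz": 0.21, "wx": 0, "wy": 0, "wz": -0.0135}, {"tx": 0.004, "ty": -0.003, "tz": 0.25, "wx": 0, "wy": 0, "wz": -0.0135}, {"tx": 0.004, "ty": -0.003, "tz": 0.27, "wx": 0, "wy": 0, "wz": -0.0135}, {"tx": 0.004, "ty": -0.003, "tz": 0.282, "wx": 0, "wy": 0, "wz": -0.0135}, {"tx": 0.004, "ty": -0.003, "tz": 0.282, "wx": 0, "wy": 0, "wz": -0.0135}])

```text
time_s: 10.8
eef_pos: [0.4974, 0.2989, 0.0896]
tool_rot: [0.0, 0.741, -0.671, -0.0]
contact_force: [-1.6, -0.3, 0.2]
opening: 0.0425
grip_force: 0.0
```

Emit:
arm_command(targets=[{"tx": 0, "ty": 0, "tz": 0, "wx": 0, "wy": 0, "wz": 0}, {"tx": 0, "ty": 0, "tz": 0, "wx": 0, "wy": 0, "wz": 0}, {"tx": 0, "ty": 0, "tz": 0, "wx": 0, "wy": 0, "wz": 0}, {"tx": 0, "ty": 0, "tz": 0, "wx": 0, "wy": 0, "wz": 0}], claw=0, force=60)

```text
time_s: 11.13
eef_pos: [0.4983, 0.2996, 0.0917]
tool_rot: [-0.001, 0.742, -0.671, 0.0]
contact_force: [0.1, -0.4, 6.8]
opening: 0.0104
grip_force: 59.7
```

```bash
python3 - <o.py
```

```text
11.13 pos [0.4983 0.2996 0.0917] rot [-1.300e-03  7.416e-01 -6.709e-01  3.000e-04] F [ 0.07 -0.43  6.85] M [-0.066  0.195 -0.015] open 0.0104 59.7 q [ 0.54  0.4  -0.11  1.06  0.   -1.13]
```

The opening of 10.4 mm on a 12 mm bar and the +6.8 N upward force suggest only the tips catch the edge. I'll reopen, go 11 mm lower, and grip again.

Emit:
arm_command(targets=[{"tx": 0, "ty": 0, "tz": 0, "wx": 0, "wy": 0, "wz": 0}, {"tx": 0, "ty": 0, "tz": 0, "wx": 0, "wy": 0, "wz": 0}, {"tx": 0, "ty": 0, "tz": 0.01, "wx": 0, "wy": 0, "wz": 0}, {"tx": 0, "ty": 0, "tz": 0.018, "wx": 0, "wy": 0, "wz": 0}, {"tx": 0, "ty": 0, "tz": 0.026, "wx": 0, "wy": 0, "wz": 0}, {"tx": 0, "ty": 0, "tz": 0.026, "wx": 0, "wy": 0, "wz": 0}], claw=0.4)

```text
time_s: 11.63
eef_pos: [0.4969, 0.2986, 0.0758]
tool_rot: [0.001, 0.742, -0.671, -0.0]
contact_force: [-0.2, 0.4, -0.4]
opening: 0.0341
grip_force: 0.0
```

Emit:
arm_command(targets=[{"tx": 0, "ty": 0, "tz": 0, "wx": 0, "wy": 0, "wz": 0}, {"tx": 0, "ty": 0, "tz": 0, "wx": 0, "wy": 0, "wz": 0}, {"tx": 0, "ty": 0, "tz": 0, "wx": 0, "wy": 0, "wz": 0}, {"tx": 0, "ty": 0, "tz": 0, "wx": 0, "wy": 0, "wz": 0}], claw=0, force=60)

```text
time_s: 11.97
eef_pos: [0.4975, 0.2991, 0.0771]
tool_rot: [-0.0, 0.742, -0.671, -0.0]
contact_force: [-0.1, 0.8, -1.4]
opening: 0.0106
grip_force: 58.7
```

```bash
python3 - <o.py
```

```text
11.97 pos [0.4975 0.2991 0.0771] rot [-0.000e+00  7.416e-01 -6.708e-01 -1.000e-04] F [-0.1   0.8  -1.41] M [0.058 0.036 0.022] open 0.0106 58.7 q [ 0.54  0.41 -0.13  1.03  0.   -1.13]
```

Now the reading is clean: 10.6 mm, no upward force. I lift gently.

Emit:
arm_command(targets=[{"tx": 0, "ty": 0, "tz": -0.006, "wx": 0, "wy": 0, "wz": 0}, {"tx": 0, "ty": 0, "tz": -0.022, "wx": 0, "wy": 0, "wz": 0}, {"tx": 0, "ty": 0, "tz": -0.05, "wx": 0, "wy": 0, "wz": 0}, {"tx": 0, "ty": 0, "tz": -0.09, "wx": 0, "wy": 0, "wz": 0}, {"tx": 0, "ty": 0, "tz": -0.13, "wx": 0, "wy": 0, "wz": 0}, {"tx": 0, "ty": 0, "tz": -0.16, "wx": 0, "wy": 0, "wz": 0}, {"tx": 0, "ty": 0, "tz": -0.178, "wx": 0, "wy": 0, "wz": 0}, {"tx": 0, "ty": 0, "tz": -0.184, "wx": 0, "wy": 0, "wz": 0}, {"tx": 0, "ty": 0, "tz": -0.184, "wx": 0, "wy": 0, "wz": 0}])

```text
time_s: 12.72
eef_pos: [0.4977, 0.2991, 0.1696]
tool_rot: [-0.0, 0.742, -0.671, 0.0]
contact_force: [-0.2, 0.5, -5.2]
opening: 0.0111
grip_force: 58.6
```

```bash
python3 - <o.py;  python3 - <<'E'
from h import *
manip.grab_frame("top")
print([ (np.round(d["box"]),d["confidence"]) for d in manip.recognise("tray","top")])
move([.5465,.0265,.17],down(np.radians(275.6)))
E
```

```text
12.72 pos [0.4977 0.2991 0.1696] rot [-5.000e-04  7.416e-01 -6.709e-01  1.000e-04] F [-0.24  0.47 -5.21] M [-0.031  0.079 -0.012] open 0.0111 58.6 q [ 0.54  0.35  0.03  1.25  0.   -1.13]
[(array([161., 173.,  36.,  70.]), 0.68)]
t [ 0.5516 -0.044  -0.0034] w [ 0.0008 -0.0003  0.0015] rows>= 6.6
```

Emit:
arm_command(targets=[{"tx": 0.01, "ty": -0.001, "tz": 0, "wx": 0, "wy": 0, "wz": 0}, {"tx": 0.034, "ty": -0.003, "tz": 0, "wx": 0, "wy": 0, "wz": 0}, {"tx": 0.074, "ty": -0.006, "tz": 0, "wx": 0, "wy": 0, "wz": 0}, {"tx": 0.127, "ty": -0.01, "tz": 0, "wx": 0, "wy": 0, "wz": 0}, {"tx": 0.187, "ty": -0.015, "tz": 0, "wx": 0, "wy": 0, "wz": 0}, {"tx": 0.247, "ty": -0.02, "tz": 0, "wx": 0, "wy": 0, "wz": 0}, {"tx": 0.305, "ty": -0.024, "tz": 0, "wx": 0, "wy": 0, "wz": 0}, {"tx": 0.364, "ty": -0.029, "tz": 0, "wx": 0, "wy": 0, "wz": 0}, {"tx": 0.424, "ty": -0.034, "tz": 0, "wx": 0, "wy": 0, "wz": 0}, {"tx": 0.478, "ty": -0.038, "tz": 0, "wx": 0, "wy": 0, "wz": 0}])

```text
time_s: 13.65
eef_pos: [0.5399, 0.0603, 0.1685]
tool_rot: [0.0, 0.741, -0.671, -0.0]
contact_force: [0.4, 0.2, -5.3]
opening: 0.0113
grip_force: 58.6
```

Emit:
arm_command(targets=[{"tx": 0.04, "ty": -0.003, "tz": 0, "wx": 0, "wy": 0, "wz": 0}, {"tx": 0.064, "ty": -0.005, "tz": 0, "wx": 0, "wy": 0, "wz": 0}, {"tx": 0.074, "ty": -0.006, "tz": 0, "wx": 0, "wy": 0, "wz": 0}, {"tx": 0.074, "ty": -0.006, "tz": 0, "wx": 0, "wy": 0, "wz": 0}, {"tx": 0.074, "ty": -0.006, "tz": 0, "wx": 0, "wy": 0, "wz": 0}])

```text
time_s: 14.07
eef_pos: [0.5468, 0.027, 0.1688]
tool_rot: [-0.0, 0.742, -0.671, -0.0]
contact_force: [0.1, -0.8, -4.3]
opening: 0.0108
grip_force: 58.6
```

```bash
python3 - <o.py;  python3 - <<'E'
from h import *
import pickle
s=manip.observe()
im=manip.grab_frame("wrist"); cv2.imwrite("pics/w6.png",im[:,:,::-1]); pickle.dump(s,open("s6.pkl","wb"))
for t in("part0","part3"): print([ (np.round(d["box"]).tolist(),round(d["confidence"],2)) for d in manip.recognise(t,"wrist")])
E
```

```text
14.07 pos [0.5468 0.027  0.1688] rot [-0.000e+00  7.415e-01 -6.709e-01 -4.000e-04] F [ 0.13 -0.77 -4.25] M [ 0.013  0.028 -0.014] open 0.0108 58.6 q [ 0.05  0.3  -0.06  1.22  0.   -1.62]
[([300.0, 180.0, 20.0, 47.0], 0.96), ([203.0, 182.0, 56.0, 46.0], 0.87), ([309.0, 261.0, 11.0, 5.0], 0.63), ([209.0, 267.0, 38.0, 44.0], 0.6), ([333.0, 223.0, 52.0, 52.0], 0.59)]
[([300.0, 180.0, 20.0, 47.0], 0.96), ([203.0, 182.0, 56.0, 46.0], 0.87), ([309.0, 261.0, 11.0, 5.0], 0.63), ([209.0, 267.0, 38.0, 44.0], 0.6), ([333.0, 223.0, 52.0, 52.0], 0.59)]
```

All five parts are in the tray. I lower it to the mat.

Emit:
arm_command(targets=[{"tx": 0, "ty": 0, "tz": 0.01, "wx": 0, "wy": 0, "wz": 0}, {"tx": 0, "ty": 0, "tz": 0.04, "wx": 0, "wy": 0, "wz": 0}, {"tx": 0, "ty": 0, "tz": 0.08, "wx": 0, "wy": 0, "wz": 0}, {"tx": 0, "ty": 0, "tz": 0.13, "wx": 0, "wy": 0, "wz": 0}, {"tx": 0, "ty": 0, "tz": 0.18, "wx": 0, "wy": 0, "wz": 0}, {"tx": 0, "ty": 0, "tz": 0.22, "wx": 0, "wy": 0, "wz": 0}, {"tx": 0, "ty": 0, "tz": 0.245, "wx": 0, "wy": 0, "wz": 0}, {"tx": 0, "ty": 0, "tz": 0.26, "wx": 0, "wy": 0, "wz": 0}, {"tx": 0, "ty": 0, "tz": 0.268, "wx": 0, "wy": 0, "wz": 0}, {"tx": 0, "ty": 0, "tz": 0.27, "wx": 0, "wy": 0, "wz": 0}])

```text
time_s: 15.05
eef_pos: [0.5469, 0.027, 0.0336]
tool_rot: [0.0, 0.742, -0.671, -0.0]
contact_force: [0.0, 0.5, -4.2]
opening: 0.011
grip_force: 58.7
```

Emit:
arm_command(targets=[{"tx": 0, "ty": 0, "tz": 0.004, "wx": 0, "wy": 0, "wz": 0}, {"tx": 0, "ty": 0, "tz": 0.006, "wx": 0, "wy": 0, "wz": 0}, {"tx": 0, "ty": 0, "tz": 0.006, "wx": 0, "wy": 0, "wz": 0}])

```text
time_s: 15.3
eef_pos: [0.5474, 0.0267, 0.0315]
tool_rot: [-0.0, 0.742, -0.671, 0.0]
contact_force: [0.1, 0.3, -4.5]
opening: 0.0111
grip_force: 58.7
```

```bash
python3 - <o.py
```

```text
15.3 pos [0.5474 0.0267 0.0315] rot [-4.000e-04  7.416e-01 -6.708e-01  3.000e-04] F [ 0.06  0.25 -4.54] M [-0.041  0.007 -0.031] open 0.0111 58.7 q [ 0.05  0.4  -0.28  0.89  0.   -1.62]
```

Not touching yet; a bit further.

Emit:
arm_command(targets=[{"tx": 0, "ty": 0, "tz": 0.002, "wx": 0, "wy": 0, "wz": 0}, {"tx": 0, "ty": 0, "tz": 0.004, "wx": 0, "wy": 0, "wz": 0}, {"tx": 0, "ty": 0, "tz": 0.004, "wx": 0, "wy": 0, "wz": 0}])

```text
time_s: 15.55
eef_pos: [0.5475, 0.0266, 0.03]
tool_rot: [-0.001, 0.742, -0.671, 0.0]
contact_force: [-1.8, -0.2, 3.7]
opening: 0.0108
grip_force: 59.7
```

```bash
python3 - <o.py
```

```text
15.55 pos [0.5475 0.0266 0.03  ] rot [-5.000e-04  7.416e-01 -6.709e-01  5.000e-04] F [-1.82 -0.18  3.67] M [0.046 0.415 0.01 ] open 0.0108 59.7 q [ 0.05  0.4  -0.28  0.89  0.   -1.62]
```

Emit:
arm_command(targets=[{"tx": 0, "ty": 0, "tz": 0, "wx": 0, "wy": 0, "wz": 0}, {"tx": 0, "ty": 0, "tz": 0, "wx": 0, "wy": 0, "wz": 0}, {"tx": 0, "ty": 0, "tz": 0, "wx": 0, "wy": 0, "wz": 0}, {"tx": 0, "ty": 0, "tz": -0.02, "wx": 0, "wy": 0, "wz": 0}, {"tx": 0, "ty": 0, "tz": -0.07, "wx": 0, "wy": 0, "wz": 0}, {"tx": 0, "ty": 0, "tz": -0.14, "wx": 0, "wy": 0, "wz": 0}, {"tx": 0, "ty": 0, "tz": -0.22, "wx": 0, "wy": 0, "wz": 0}, {"tx": 0, "ty": 0, "tz": -0.28, "wx": 0, "wy": 0, "wz": 0}, {"tx": 0, "ty": 0, "tz": -0.28, "wx": 0, "wy": 0, "wz": 0}, {"tx": 0, "ty": 0, "tz": -0.28, "wx": 0, "wy": 0, "wz": 0}], claw=0.4)

```text
time_s: 16.38
eef_pos: [0.5484, 0.0267, 0.1718]
tool_rot: [-0.002, 0.742, -0.671, 0.002]
contact_force: [0.7, 0.1, 0.1]
opening: 0.0342
grip_force: 0.0
```

```bash
python3 - <o.py;  cat > red.py <<'E'
from h import *
import pickle
s=manip.observe()
im=manip.grab_frame("wrist"); cv2.imwrite("pics/w7.png",im[:,:,::-1]); pickle.dump(s,open("s7.pkl","wb"))
print([ (np.round(d["box"]).tolist(),round(d["confidence"],2)) for d in manip.recognise("part0","wrist")])
for t in("tail","bridge","tray"): print(t,[ (np.round(d["box"]).tolist(),round(d["confidence"],2)) for d in manip.recognise(t,"wrist")])
h=cv2.cvtColor(im,cv2.COLOR_RGB2HSV)
red=cv2.inRange(h,(0,150,60),(5,255,255))|cv2.inRange(h,(172,150,60),(180,255,255))
yel=cv2.inRange(h,(20,120,60),(35,255,255))
for n,m,zz in(("red",red,(.067,)),("yel",yel,(.069,.075))):
    k,l,st,c=cv2.connectedComponentsWithStats(m)
    for i in range(1,k):
        if st[i,4]>150:
            ys,xs=np.nonzero(l==i); r=cv2.minAreaRect(np.c_[xs,ys].astype(np.float32)); b=cv2.boxPoints(r)
            print(n,st[i].tolist(),b.round(0).tolist())
            for z in zz: print(" z",z,"centre",onz("wrist",r[0],z,s).round(4),[onz("wrist",p,z,s)[:2].round(4).tolist() for p in b])
E
python3 - <red.py
```

```text
16.38 pos [0.5484 0.0267 0.1718] rot [-0.0017  0.7416 -0.6709  0.0016] F [0.67 0.07 0.08] M [ 0.071  0.037 -0.057] open 0.0342 0.0 q [ 0.05  0.29 -0.05  1.22  0.   -1.62]
[([293.0, 148.0, 12.0, 28.0], 0.9), ([294.0, 197.0, 14.0, 31.0], 0.88), ([242.0, 202.0, 27.0, 29.0], 0.84), ([239.0, 150.0, 32.0, 24.0], 0.78), ([313.0, 174.0, 31.0, 31.0], 0.73)]
tail [([172.0, 164.0, 53.0, 61.0], 0.58), ([400.0, 402.0, 22.0, 17.0], 0.33)]
bridge [([280.0, 123.0, 17.0, 151.0], 0.89)]
tray [([168.0, 127.0, 198.0, 144.0], 0.91), ([68.0, 1.0, 41.0, 145.0], 0.64)]
red [68, 0, 28, 59, 1127] [[67.0, 0.0], [88.0, -3.0], [97.0, 56.0], [76.0, 59.0]]
 z 0.067 centre [ 0.7478 -0.1212  0.067 ] [[0.7719, -0.1527], [0.7462, -0.1519], [0.7267, -0.0928], [0.7509, -0.0916]]
red [0, 35, 15, 165, 960] [[-2.0, 35.0], [12.0, 35.0], [14.0, 199.0], [0.0, 199.0]]
 z 0.067 centre [ 0.8509 -0.0397  0.067 ] [[0.8734, -0.1324], [0.8476, -0.1283], [0.8475, 0.0512], [0.8747, 0.0537]]
red [35, 75, 23, 109, 597] [[34.0, 75.0], [56.0, 75.0], [57.0, 183.0], [35.0, 183.0]]
 z 0.067 centre [ 0.788  -0.0257  0.067 ] [[0.8063, -0.0805]
[... 398 characters left out ...]
482, 0.0126], [0.6382, 0.0109], [0.6339, 0.0557], [0.6443, 0.0578]]
yel [0, 74, 7, 87, 485] [[-0.0, 74.0], [6.0, 74.0], [6.0, 160.0], [0.0, 160.0]]
 z 0.069 centre [ 0.8541 -0.0401  0.069 ] [[0.8611, -0.0872], [0.8502, -0.086], [0.8523, 0.0067], [0.8635, 0.007]]
 z 0.075 centre [ 0.8472 -0.0404  0.075 ] [[0.8541, -0.0864], [0.8434, -0.0853], [0.8454, 0.0054], [0.8565, 0.0056]]
yel [278, 124, 17, 149, 2096] [[278.0, 124.0], [294.0, 124.0], [294.0, 272.0], [278.0, 272.0]]
 z 0.069 centre [0.547  0.0225 0.069 ] [[0.5595, -0.038], [0.5468, -0.0392], [0.5326, 0.0917], [0.5471, 0.0931]]
 z 0.075 centre [0.5472 0.0208 0.075 ] [[0.5594, -0.0383], [0.547, -0.0395], [0.5331, 0.0883], [0.5473, 0.0898]]
```

Five parts are in the tray, and the fin is at (0.641, 0.035), as predicted. I move over it with the fingers narrower, then go down.

Emit:
arm_command(targets=[{"tx": 0, "ty": -0.05, "tz": 0, "wx": 0, "wy": 0, "wz": 0}, {"tx": 0, "ty": -0.11, "tz": 0, "wx": 0, "wy": 0, "wz": 0}, {"tx": 0, "ty": -0.16, "tz": 0, "wx": 0, "wy": 0, "wz": 0}, {"tx": 0, "ty": -0.189, "tz": 0, "wx": 0, "wy": 0, "wz": 0}, {"tx": 0, "ty": -0.189, "tz": 0.05, "wx": 0, "wy": 0, "wz": 0}, {"tx": 0, "ty": -0.189, "tz": 0.1, "wx": 0, "wy": 0, "wz": 0}, {"tx": 0, "ty": -0.189, "tz": 0.14, "wx": 0, "wy": 0, "wz": 0}, {"tx": 0, "ty": -0.189, "tz": 0.16, "wx": 0, "wy": 0, "wz": 0}, {"tx": 0, "ty": -0.189, "tz": 0.16, "wx": 0, "wy": 0, "wz": 0}, {"tx": 0, "ty": -0.189, "tz": 0.16, "wx": 0, "wy": 0, "wz": 0}], claw=0.33)

```text
time_s: 17.47
eef_pos: [0.6407, 0.036, 0.0887]
tool_rot: [0.0, 0.742, -0.671, -0.0]
contact_force: [0.0, 0.6, 0.3]
opening: 0.0281
grip_force: 0.0
```

```bash
python3 - <o.py;  python3 - <<'E'
from h import *
s=manip.observe(); im=manip.grab_frame("wrist"); cv2.imwrite("pics/w8.png",im[:,:,::-1])
h=cv2.cvtColor(im,cv2.COLOR_RGB2HSV)
red=cv2.inRange(h,(0,150,40),(5,255,255))|cv2.inRange(h,(172,150,40),(180,255,255))
k,l,st,c=cv2.connectedComponentsWithStats(red)
for i in range(1,k):
    if st[i,4]>150: print(st[i].tolist(),c[i].round(1))
for x in(.0,.01): print("tip cols",[project("wrist",s["eef_pos"]+rot(s["tool_rot"]).apply([x,y,.01]),s).round(1).tolist() for y in(-.005,0,.005)])
for p in([.6415,.036,.067],[.6365,.036,.067],[.6465,.036,.067]): print(project("wrist",np.array(p),s).round(1))
b=cv2.resize(im[120:340,140:430,::-1],(790,600),interpolation=cv2.INTER_CUBIC); cv2.imwrite("pics/k8.png",b)
E
```

```text
17.47 pos [0.6407 0.036  0.0887] rot [ 4.000e-04  7.416e-01 -6.709e-01 -5.000e-04] F [0.05 0.64 0.26] M [ 0.011 -0.017  0.016] open 0.0281 0.0 q [ 0.06  0.5   0.05  1.13  0.   -1.61]
[0, 0, 82, 232, 15532] [ 37.3 108.4]
[105, 0, 34, 31, 794] [121.6  13.2]
[275, 191, 60, 82, 2728] [300.8 223.3]
tip cols [[274.3, 249.9], [283.1, 249.9], [291.8, 249.9]]
tip cols [[274.1, 233.8], [283.1, 233.8], [292.0, 233.8]]
[281.8 241.5]
[290.  242.3]
[273.5 240.8]
```

The fin lies between the fingers (columns 275–290, with the finger mid-line at 284). I go down and grip.

Emit:
arm_command(targets=[{"tx": 0, "ty": 0, "tz": 0.04, "wx": 0, "wy": 0, "wz": 0}, {"tx": 0, "ty": 0, "tz": 0.08, "wx": 0, "wy": 0, "wz": 0}, {"tx": 0, "ty": 0, "tz": 0.11, "wx": 0, "wy": 0, "wz": 0}, {"tx": 0, "ty": 0, "tz": 0.125, "wx": 0, "wy": 0, "wz": 0}, {"tx": 0, "ty": 0, "tz": 0.125, "wx": 0, "wy": 0, "wz": 0}])

```text
time_s: 17.93
eef_pos: [0.6407, 0.036, 0.0261]
tool_rot: [0.0, 0.742, -0.671, -0.0]
contact_force: [-0.5, -0.2, -0.0]
opening: 0.0283
grip_force: 0.0
```

Emit:
arm_command(targets=[{"tx": 0, "ty": 0, "tz": 0.006, "wx": 0, "wy": 0, "wz": 0}, {"tx": 0, "ty": 0, "tz": 0.012, "wx": 0, "wy": 0, "wz": 0}, {"tx": 0, "ty": 0, "tz": 0.018, "wx": 0, "wy": 0, "wz": 0}, {"tx": 0, "ty": 0, "tz": 0.018, "wx": 0, "wy": 0, "wz": 0}])

```text
time_s: 18.27
eef_pos: [0.6412, 0.0361, 0.0176]
tool_rot: [-0.0, 0.742, -0.671, 0.0]
contact_force: [-0.3, 0.6, 0.6]
opening: 0.0286
grip_force: 0.0
```

```bash
python3 - <o.py
```

```text
18.27 pos [0.6412 0.0361 0.0176] rot [-2.000e-04  7.416e-01 -6.709e-01  1.000e-04] F [-0.29  0.58  0.61] M [ 0.032 -0.007 -0.017] open 0.0286 0.0 q [ 0.06  0.55 -0.05  0.97  0.   -1.61]
```

Emit:
arm_command(targets=[{"tx": 0, "ty": 0, "tz": 0, "wx": 0, "wy": 0, "wz": 0}, {"tx": 0, "ty": 0, "tz": 0, "wx": 0, "wy": 0, "wz": 0}, {"tx": 0, "ty": 0, "tz": 0, "wx": 0, "wy": 0, "wz": 0}, {"tx": 0, "ty": 0, "tz": 0, "wx": 0, "wy": 0, "wz": 0}, {"tx": 0, "ty": 0, "tz": -0.006, "wx": 0, "wy": 0, "wz": 0}, {"tx": 0, "ty": 0, "tz": -0.014, "wx": 0, "wy": 0, "wz": 0}, {"tx": 0, "ty": 0, "tz": -0.02, "wx": 0, "wy": 0, "wz": 0}, {"tx": 0, "ty": 0, "tz": -0.02, "wx": 0, "wy": 0, "wz": 0}], claw=0, force=100)

```text
time_s: 18.93
eef_pos: [0.6412, 0.0361, 0.028]
tool_rot: [-0.0, 0.742, -0.671, 0.0]
contact_force: [0.7, 0.9, -3.9]
opening: 0.0087
grip_force: 97.7
```

```bash
python3 - <o.py; python3 - <<'E'
from h import *
im=manip.grab_frame("wrist"); cv2.imwrite("pics/w9.png",im[:,:,::-1])
print([ (np.round(d["box"]).tolist(),round(d["confidence"],2)) for d in manip.recognise("part0","wrist")])
# spout target: bin centre (.5285,-.263); tray heading 185.6 deg, tilt 40deg; tail grip is at (-.168, z +.044) from spout in tray frame
h=np.radians(185.6)
for tilt in(0,25,45):
    R=Ro.from_euler("z",h)*Ro.from_euler("y",np.radians(tilt)); sp=np.array([.53,-.263,.11])
    tcp=sp+R.apply([-.168,0,.0106]); print(tilt,tcp.round(4)); move(tcp,R*Ro.from_matrix(np.array([[0,1,0],[1,0,0],[0,0,-1.]])))
E
```

```text
18.93 pos [0.6412 0.0361 0.028 ] rot [-2.000e-04  7.416e-01 -6.709e-01  1.000e-04] F [ 0.69  0.88 -3.91] M [ 0.061 -0.387 -0.041] open 0.0087 97.7 q [ 0.06  0.54 -0.03  0.99  0.   -1.61]
[([426.0, 264.0, 46.0, 46.0], 0.91), ([363.0, 270.0, 51.0, 47.0], 0.91), ([473.0, 230.0, 51.0, 39.0], 0.87), ([433.0, 187.0, 60.0, 47.0], 0.83), ([232.0, 98.0, 318.0, 248.0], 0.68), ([375.0, 187.0, 62.0, 49.0], 0.62)]
0 [ 0.6972 -0.2466  0.1206]
t [ 0.5737 -0.0553 -0.1862] w [0.     0.     0.0015] rows>= 6.9
25 [ 0.6771 -0.2486  0.1906]
t [ 0.5736 -0.0149 -0.3262] w [0.2778 0.0004 0.0015] rows>= 6.9
45 [ 0.6408 -0.2521  0.2363]
t [ 0.5734  0.0581 -0.4176] w [0.5    0.0006 0.0014] rows>= 6.9
```

The weight and moment are right, and all five parts are still in the tray. I lift and carry it to the bin with ramps.

Emit:
arm_command(targets=[{"tx": 0, "ty": 0, "tz": -0.01, "wx": 0, "wy": 0, "wz": 0}, {"tx": 0, "ty": 0, "tz": -0.035, "wx": 0, "wy": 0, "wz": 0}, {"tx": 0, "ty": 0, "tz": -0.075, "wx": 0, "wy": 0, "wz": 0}, {"tx": 0, "ty": 0, "tz": -0.125, "wx": 0, "wy": 0, "wz": 0}, {"tx": 0, "ty": 0, "tz": -0.175, "wx": 0, "wy": 0, "wz": 0}, {"tx": 0, "ty": 0, "tz": -0.215, "wx": 0, "wy": 0, "wz": 0}, {"tx": 0, "ty": 0, "tz": -0.24, "wx": 0, "wy": 0, "wz": 0}, {"tx": 0, "ty": 0, "tz": -0.25, "wx": 0, "wy": 0, "wz": 0}, {"tx": 0, "ty": 0, "tz": -0.25, "wx": 0, "wy": 0, "wz": 0}])

```text
time_s: 19.78
eef_pos: [0.6416, 0.0361, 0.1538]
tool_rot: [-0.001, 0.742, -0.671, 0.001]
contact_force: [-0.3, -0.8, -4.8]
opening: 0.0085
grip_force: 97.9
```

Emit:
arm_command(targets=[{"tx": 0.01, "ty": 0, "tz": 0, "wx": 0, "wy": 0, "wz": 0}, {"tx": 0.034, "ty": -0.001, "tz": 0, "wx": 0, "wy": 0, "wz": 0}, {"tx": 0.074, "ty": -0.003, "tz": 0, "wx": 0, "wy": 0, "wz": 0}, {"tx": 0.127, "ty": -0.005, "tz": 0, "wx": 0, "wy": 0, "wz": 0}, {"tx": 0.187, "ty": -0.007, "tz": 0, "wx": 0, "wy": 0, "wz": 0}, {"tx": 0.247, "ty": -0.01, "tz": 0, "wx": 0, "wy": 0, "wz": 0}, {"tx": 0.307, "ty": -0.012, "tz": 0, "wx": 0, "wy": 0, "wz": 0}, {"tx": 0.367, "ty": -0.014, "tz": 0, "wx": 0, "wy": 0, "wz": 0}, {"tx": 0.427, "ty": -0.016, "tz": 0, "wx": 0, "wy": 0, "wz": 0}, {"tx": 0.483, "ty": -0.018, "tz": 0, "wx": 0, "wy": 0, "wz": 0}])

```text
time_s: 20.62
eef_pos: [0.6732, -0.2061, 0.1509]
tool_rot: [0.001, 0.741, -0.671, -0.001]
contact_force: [0.4, 0.2, -4.3]
opening: 0.0085
grip_force: 97.9
```

Emit:
arm_command(targets=[{"tx": 0.044, "ty": -0.002, "tz": 0, "wx": 0, "wy": 0, "wz": 0}, {"tx": 0.072, "ty": -0.003, "tz": 0, "wx": 0, "wy": 0, "wz": 0}, {"tx": 0.086, "ty": -0.004, "tz": 0, "wx": 0, "wy": 0, "wz": 0}, {"tx": 0.091, "ty": -0.004, "tz": 0, "wx": 0, "wy": 0, "wz": 0}, {"tx": 0.091, "ty": -0.004, "tz": 0, "wx": 0, "wy": 0, "wz": 0}])

```text
time_s: 21.03
eef_pos: [0.6804, -0.2483, 0.1518]
tool_rot: [0.0, 0.742, -0.671, -0.001]
contact_force: [-0.0, -0.9, -4.1]
opening: 0.0086
grip_force: 97.8
```

```bash
python3 - <o.py; python3 - <<'E'
from h import *
im=manip.grab_frame("wrist"); cv2.imwrite("pics/w10.png",im[:,:,::-1])
print([ (np.round(d["box"]).tolist(),round(d["confidence"],2)) for d in manip.recognise("part0","wrist")])
h=np.radians(185.6)
for tilt in(0,8,16,24,32,40,48):
    R=Ro.from_euler("z",h)*Ro.from_euler("y",np.radians(tilt)); sp=np.array([.54,-.263,.105+.02*(tilt==0)])
    tcp=sp+R.apply([-.168,0,.0106]); print(tilt,tcp.round(4),end=" "); move(tcp,R*Ro.from_matrix(np.array([[0,1,0],[1,0,0],[0,0,-1.]])))
E
```

```text
21.03 pos [ 0.6804 -0.2483  0.1518] rot [ 1.000e-04  7.415e-01 -6.709e-01 -6.000e-04] F [-0.   -0.87 -4.1 ] M [ 0.028 -0.401 -0.015] open 0.0086 97.8 q [-0.35  0.62  0.43  1.38  0.   -2.02]
[([437.0, 187.0, 52.0, 48.0], 0.95), ([425.0, 265.0, 50.0, 44.0], 0.9), ([471.0, 230.0, 54.0, 36.0], 0.82), ([374.0, 188.0, 64.0, 50.0], 0.79), ([363.0, 274.0, 53.0, 43.0], 0.58)]
0 [ 0.7072 -0.2466  0.1356] t [ 0.0042 -0.0531  0.0335] w [0.0002 0.0005 0.0021] rows>= 0.6
8 [ 0.7041 -0.2469  0.1389] t [ 0.0041 -0.0469  0.027 ] w [0.0891 0.0006 0.0021] rows>= 1.1
16 [ 0.6978 -0.2475  0.1615] t [ 0.0041 -0.0342 -0.0183] w [0.178  0.0007 0.0021] rows>= 2.2
24 [ 0.6885 -0.2484  0.183 ] t [ 0.004  -0.0154 -0.0613] w [0.2669 0.0009 0.002 ] rows>= 3.4
32 [ 0.6762 -0.2496  0.203 ] t [ 0.0038  0.0092 -0.1013] w [0.3558 0.001  0.0019] rows>= 4.5
40 [ 0.6613 -0.2511  0.2211] t [ 0.0037  0.0392 -0.1375] w [0.4447 0.0012 0.0019] rows>= 5.6
48 [ 0.644  -0.2528  0.2369] t [ 0.0036  0.0739 -0.1691] w [0.5336 0.0013 0.0018] rows>= 6.7
```

Five parts are still in and the spout is over the bin. I tip slowly about the spout.

Emit:
arm_command(targets=[{"tx": 0, "ty": -0.008, "tz": 0, "wx": 0.04, "wy": 0, "wz": 0}, {"tx": 0, "ty": -0.016, "tz": 0, "wx": 0.09, "wy": 0, "wz": 0}, {"tx": 0.001, "ty": -0.024, "tz": -0.003, "wx": 0.14, "wy": 0, "wz": 0}, {"tx": 0.002, "ty": -0.03, "tz": -0.018, "wx": 0.18, "wy": 0, "wz": 0}, {"tx": 0.003, "ty": -0.025, "tz": -0.038, "wx": 0.22, "wy": 0, "wz": 0}, {"tx": 0.004, "ty": -0.016, "tz": -0.058, "wx": 0.26, "wy": 0, "wz": 0}, {"tx": 0.004, "ty": -0.007, "tz": -0.077, "wx": 0.3, "wy": 0, "wz": 0}, {"tx": 0.004, "ty": 0.009, "tz": -0.102, "wx": 0.36, "wy": 0, "wz": 0}, {"tx": 0.004, "ty": 0.038, "tz": -0.136, "wx": 0.44, "wy": 0, "wz": 0}, {"tx": 0.004, "ty": 0.052, "tz": -0.15, "wx": 0.48, "wy": 0, "wz": 0}])

```text
time_s: 21.97
eef_pos: [0.6523, -0.2505, 0.2284]
tool_rot: [-0.275, 0.689, -0.623, 0.248]
contact_force: [-1.0, -1.0, -5.0]
opening: 0.0086
grip_force: 98.5
```

Emit:
arm_command(targets=[{"tx": 0, "ty": 0, "tz": 0, "wx": 0, "wy": 0, "wz": 0}, {"tx": 0, "ty": 0, "tz": 0, "wx": 0, "wy": 0, "wz": 0}, {"tx": 0, "ty": 0, "tz": 0, "wx": 0, "wy": 0, "wz": 0}, {"tx": 0, "ty": 0, "tz": 0, "wx": 0, "wy": 0, "wz": 0}, {"tx": 0, "ty": 0, "tz": 0, "wx": 0, "wy": 0, "wz": 0}, {"tx": 0, "ty": 0, "tz": 0, "wx": 0, "wy": 0, "wz": 0}])

```text
time_s: 22.47
eef_pos: [0.656, -0.2527, 0.2274]
tool_rot: [-0.273, 0.69, -0.623, 0.247]
contact_force: [0.1, 1.3, -2.7]
opening: 0.0087
grip_force: 98.7
```

```bash
python3 - <o.py; python3 - <<'E'
from h import *
for c in("wrist","top","scene"):
    im=manip.grab_frame(c); cv2.imwrite(f"pics/{c}11.png",im[:,:,::-1])
    print(c,[ (np.round(d["box"]).tolist(),round(d["confidence"],2)) for d in manip.recognise("part0",c)])
    print([ (np.round(d["box"]).tolist(),round(d["confidence"],2)) for d in manip.recognise("bin",c)])
s=manip.observe(); T=rot(s["tool_rot"]); print("spout",s["eef_pos"]+T.apply([0,.168,.0106]), "tilt",np.degrees(np.arccos(-T.as_matrix()[2,2])))
E
```

```text
22.47 pos [ 0.656  -0.2527  0.2274] rot [-0.273   0.6899 -0.6235  0.2466] F [ 0.08  1.34 -2.7 ] M [-0.113  0.943  0.032] open 0.0087 98.7 q [-0.56  0.15 -0.41  0.38  0.43 -2.09]
wrist []
[]
top [([366.0, 222.0, 13.0, 10.0], 0.62), ([378.0, 219.0, 9.0, 12.0], 0.5), ([374.0, 231.0, 8.0, 8.0], 0.46), ([388.0, 230.0, 6.0, 6.0], 0.46)]
[([344.0, 173.0, 61.0, 74.0], 0.92)]
scene [([205.0, 202.0, 17.0, 14.0], 0.58), ([355.0, 173.0, 12.0, 12.0], 0.28)]
[([196.0, 187.0, 46.0, 60.0], 0.78), ([195.0, 194.0, 36.0, 16.0], 0.73)]
spout [ 0.54029072 -0.26453119  0.10469315] tilt 43.19130370412093
```

The force dropped by about 1.5 N (five parts weigh 1.2 N). The wrist camera sees no parts in the tray and the top view shows them in the bin. I level the tray and carry it back.

```bash
python3 - <<'E'
from h import *
move([.66,-.25,.25],down(np.radians(275.7))*Ro.from_euler("x",30,degrees=True)); move([.67,-.2,.19],down(np.radians(275.7)))
E
```

```text
t [-0.0051 -0.0387 -0.0256] w [-0.1466  0.0003  0.0002] rows>= 1.8
t [-0.1025  0.0217  0.0823] w [-4.799e-01  2.000e-04  3.000e-04] rows>= 6.0
```

Emit:
arm_command(targets=[{"tx": -0.003, "ty": -0.03, "tz": -0.02, "wx": -0.06, "wy": 0, "wz": 0}, {"tx": -0.005, "ty": -0.039, "tz": -0.026, "wx": -0.13, "wy": 0, "wz": 0}, {"tx": -0.015, "ty": -0.03, "tz": -0.01, "wx": -0.2, "wy": 0, "wz": 0}, {"tx": -0.035, "ty": -0.015, "tz": 0.015, "wx": -0.27, "wy": 0, "wz": 0}, {"tx": -0.06, "ty": 0, "tz": 0.045, "wx": -0.34, "wy": 0, "wz": 0}, {"tx": -0.085, "ty": 0.012, "tz": 0.065, "wx": -0.41, "wy": 0, "wz": 0}, {"tx": -0.1, "ty": 0.02, "tz": 0.08, "wx": -0.47, "wy": 0, "wz": 0}, {"tx": -0.102, "ty": 0.022, "tz": 0.082, "wx": -0.48, "wy": 0, "wz": 0}, {"tx": -0.102, "ty": 0.022, "tz": 0.082, "wx": -0.48, "wy": 0, "wz": 0}])

```text
time_s: 23.67
eef_pos: [0.6714, -0.1992, 0.1872]
tool_rot: [0.0, 0.742, -0.67, -0.001]
contact_force: [-0.9, 0.8, -3.5]
opening: 0.0085
grip_force: 98.6
```

```bash
python3 - <o.py; python3 - <<'E'
from h import *
move([.6412,.0361,.12],down(np.radians(275.7)))
E
```

```text
23.67 pos [ 0.6714 -0.1992  0.1872] rot [ 3.000e-04  7.423e-01 -6.701e-01 -1.300e-03] F [-0.92  0.77 -3.55] M [ 0.066 -0.263 -0.017] open 0.0085 98.6 q [-0.29  0.56  0.42  1.43  0.   -1.96]
t [-0.4741  0.0118  0.1352] w [0.0014 0.001  0.0017] rows>= 5.7
```

Emit:
arm_command(targets=[{"tx": -0.03, "ty": 0.001, "tz": 0, "wx": 0, "wy": 0, "wz": 0}, {"tx": -0.09, "ty": 0.002, "tz": 0, "wx": 0, "wy": 0, "wz": 0}, {"tx": -0.16, "ty": 0.004, "tz": 0, "wx": 0, "wy": 0, "wz": 0}, {"tx": -0.23, "ty": 0.006, "tz": 0, "wx": 0, "wy": 0, "wz": 0}, {"tx": -0.3, "ty": 0.008, "tz": 0.02, "wx": 0, "wy": 0, "wz": 0}, {"tx": -0.37, "ty": 0.009, "tz": 0.05, "wx": 0, "wy": 0, "wz": 0}, {"tx": -0.42, "ty": 0.01, "tz": 0.08, "wx": 0, "wy": 0, "wz": 0}, {"tx": -0.46, "ty": 0.011, "tz": 0.115, "wx": 0, "wy": 0, "wz": 0}, {"tx": -0.474, "ty": 0.012, "tz": 0.135, "wx": 0, "wy": 0, "wz": 0}, {"tx": -0.474, "ty": 0.012, "tz": 0.135, "wx": 0, "wy": 0, "wz": 0}])

```text
time_s: 24.5
eef_pos: [0.6383, 0.0361, 0.1221]
tool_rot: [-0.0, 0.742, -0.67, -0.0]
contact_force: [0.3, -0.8, -3.2]
opening: 0.0088
grip_force: 98.7
```

Emit:
arm_command(targets=[{"tx": 0, "ty": 0, "tz": 0.04, "wx": 0, "wy": 0, "wz": 0}, {"tx": 0, "ty": 0, "tz": 0.09, "wx": 0, "wy": 0, "wz": 0}, {"tx": 0, "ty": 0, "tz": 0.13, "wx": 0, "wy": 0, "wz": 0}, {"tx": 0, "ty": 0, "tz": 0.16, "wx": 0, "wy": 0, "wz": 0}, {"tx": 0, "ty": 0, "tz": 0.18, "wx": 0, "wy": 0, "wz": 0}, {"tx": 0, "ty": 0, "tz": 0.19, "wx": 0, "wy": 0, "wz": 0}, {"tx": 0, "ty": 0, "tz": 0.195, "wx": 0, "wy": 0, "wz": 0}, {"tx": 0, "ty": 0, "tz": 0.195, "wx": 0, "wy": 0, "wz": 0}])

```text
time_s: 25.17
eef_pos: [0.6406, 0.0344, 0.0258]
tool_rot: [-0.0, 0.741, -0.671, 0.0]
contact_force: [0.1, 0.5, -3.4]
opening: 0.0089
grip_force: 98.7
```

```bash
python3 - <o.py
```

```text
25.17 pos [0.6406 0.0344 0.0258] rot [-5.000e-04  7.413e-01 -6.712e-01  4.000e-04] F [ 0.08  0.51 -3.38] M [ 0.031 -0.215  0.004] open 0.0089 98.7 q [ 0.05  0.55 -0.04  0.98  0.   -1.62]
```

Emit:
arm_command(targets=[{"tx": 0, "ty": 0, "tz": 0.006, "wx": 0, "wy": 0, "wz": 0}, {"tx": 0, "ty": 0, "tz": 0.012, "wx": 0, "wy": 0, "wz": 0}, {"tx": 0, "ty": 0, "tz": 0.014, "wx": 0, "wy": 0, "wz": 0}, {"tx": 0, "ty": 0, "tz": 0.014, "wx": 0, "wy": 0, "wz": 0}])

```text
time_s: 25.5
eef_pos: [0.6404, 0.035, 0.0182]
tool_rot: [-0.0, 0.742, -0.671, 0.0]
contact_force: [-0.1, -0.1, -0.9]
opening: 0.0088
grip_force: 98.8
```

```bash
python3 - <o.py
```

```text
25.5 pos [0.6404 0.035  0.0182] rot [-2.000e-04  7.417e-01 -6.708e-01  1.000e-04] F [-0.13 -0.08 -0.93] M [-0.055 -0.112  0.013] open 0.0088 98.8 q [ 0.05  0.55 -0.05  0.97  0.   -1.62]
```

Contact with the mat has begun (−3.4 to −0.9 N). One last millimetre, then I open and withdraw upward.

Emit:
arm_command(targets=[{"tx": 0, "ty": 0, "tz": 0.001, "wx": 0, "wy": 0, "wz": 0}, {"tx": 0, "ty": 0, "tz": 0.001, "wx": 0, "wy": 0, "wz": 0}])

```text
time_s: 25.67
eef_pos: [0.6404, 0.035, 0.0181]
tool_rot: [-0.0, 0.742, -0.671, 0.0]
contact_force: [-0.4, 0.5, 2.1]
opening: 0.009
grip_force: 99.2
```

Emit:
arm_command(targets=[{"tx": 0, "ty": 0, "tz": 0, "wx": 0, "wy": 0, "wz": 0}, {"tx": 0, "ty": 0, "tz": 0, "wx": 0, "wy": 0, "wz": 0}, {"tx": 0, "ty": 0, "tz": 0, "wx": 0, "wy": 0, "wz": 0}, {"tx": 0, "ty": 0, "tz": -0.03, "wx": 0, "wy": 0, "wz": 0}, {"tx": 0, "ty": 0, "tz": -0.08, "wx": 0, "wy": 0, "wz": 0}, {"tx": 0, "ty": 0, "tz": -0.15, "wx": 0, "wy": 0, "wz": 0}, {"tx": 0, "ty": 0, "tz": -0.22, "wx": 0, "wy": 0, "wz": 0}, {"tx": 0, "ty": 0, "tz": -0.28, "wx": 0, "wy": 0, "wz": 0}, {"tx": 0, "ty": 0, "tz": -0.34, "wx": 0, "wy": 0, "wz": 0}, {"tx": 0, "ty": 0, "tz": -0.34, "wx": 0, "wy": 0, "wz": 0}], claw=0.33)

```text
time_s: 26.5
eef_pos: [0.6427, 0.0351, 0.1942]
tool_rot: [-0.003, 0.742, -0.671, 0.003]
contact_force: [0.4, -0.5, 0.9]
opening: 0.0282
grip_force: 0.0
```

Emit:
arm_command(targets=[{"tx": -0.06, "ty": 0.05, "tz": -0.02, "wx": 0, "wy": 0, "wz": 0}, {"tx": -0.12, "ty": 0.1, "tz": -0.04, "wx": 0, "wy": 0, "wz": 0}, {"tx": -0.18, "ty": 0.16, "tz": -0.06, "wx": 0, "wy": 0, "wz": 0}, {"tx": -0.24, "ty": 0.22, "tz": -0.08, "wx": 0, "wy": 0, "wz": 0}, {"tx": -0.3, "ty": 0.28, "tz": -0.1, "wx": 0, "wy": 0, "wz": 0}, {"tx": -0.36, "ty": 0.34, "tz": -0.1, "wx": 0, "wy": 0, "wz": 0}, {"tx": -0.42, "ty": 0.4, "tz": -0.1, "wx": 0, "wy": 0, "wz": 0}, {"tx": -0.44, "ty": 0.44, "tz": -0.1, "wx": 0, "wy": 0, "wz": 0}, {"tx": -0.44, "ty": 0.44, "tz": -0.1, "wx": 0, "wy": 0, "wz": 0}])

```text
time_s: 27.25
eef_pos: [0.3951, 0.2335, 0.238]
tool_rot: [0.0, 0.743, -0.669, -0.001]
contact_force: [0.4, 0.2, -0.2]
opening: 0.0283
grip_force: 0.0
```

```bash
python3 - <o.py; python3 - <<'E'
from h import *
a=manip.grab_frame("top"); cv2.imwrite("pics/top12.png",a[:,:,::-1])
for t in("tray","part0","bin","mat"): print(t,[ (np.round(d["box"]).tolist(),round(d["confidence"],2)) for d in manip.recognise(t,"top")])
b=manip.grab_frame("scene")
o=np.vstack([cv2.resize(a[110:290,140:440,::-1],(600,360),interpolation=cv2.INTER_CUBIC),cv2.resize(b[165:270,175:395,::-1],(600,240),interpolation=cv2.INTER_CUBIC)])
cv2.imwrite("pics/end.png",o)
E
```

```text
27.25 pos [0.3951 0.2335 0.238 ] rot [ 0.000e+00  7.428e-01 -6.695e-01 -7.000e-04] F [ 0.4   0.17 -0.25] M [ 0.04   0.027 -0.05 ] open 0.0283 0.0 q [ 0.53  0.12 -0.11  1.34  0.   -1.14]
tray [([254.0, 166.0, 43.0, 67.0], 0.78)]
part0 [([386.0, 229.0, 10.0, 6.0], 0.59), ([378.0, 222.0, 8.0, 9.0], 0.44), ([373.0, 231.0, 10.0, 8.0], 0.38), ([344.0, 167.0, 77.0, 79.0], 0.23)]
bin [([342.0, 166.0, 80.0, 83.0], 0.63)]
mat [([345.0, 170.0, 73.0, 75.0], 0.74)]
```

View pics/end.png

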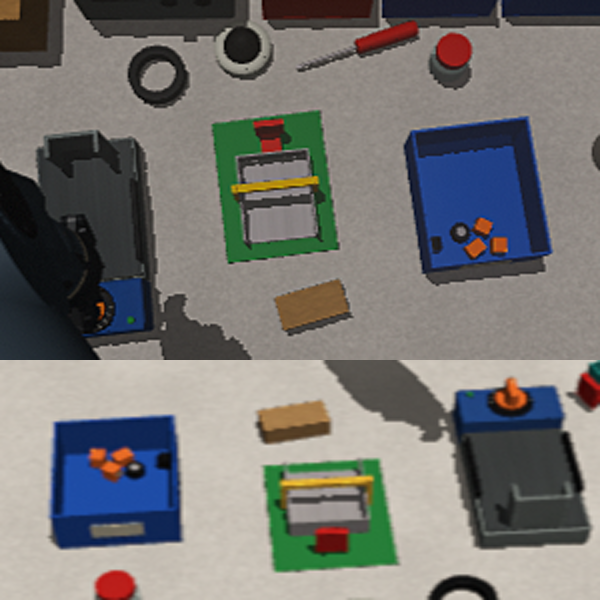

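The empty tray stands on the mat at crop (277,195). Three relays at (490,240) and two nuts at (460,232) and (435,245) lie in the bin, and nothing else has moved.

```bash
python3 - <<'E'
from station import manip
print(manip.job_done())
E
```

```text
the job is handed in; nothing more can be done
None
```

I handed the job in after about 27 s of the 72 s, with no verdict returned: the knob was turned to its off stop (felt as torque), all five parts are in the bin, and the empty tray is level and released on the mat.

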